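# Take the hemmed-in sleeve from the parts tray to the roundness gauge

## Robot

A 6-joint arm with a two-finger parallel gripper is mounted at the origin on the work surface. World frame = base frame: x ahead of the robot, y to its left, z up, the work surface at z = 0. Lengths are in mm, angles in degrees, forces in N, time in s.
With the tool pointing down it reaches from about 300 to 850 mm from the base axis. Payload 4.2 kg.
Tool frame: the origin (TCP) lies midway between the tips of the shut fingers; the grasp point (between the pads) lies env.hold_point_z behind it (env.hold_point_z is the distance from the TCP to the grasp point, in mm); z points along the fingers, y is the line along which they close (so a half turn about z gives the same grasp; the last joint's range is limited). The gripper opens to 91 mm and grips with 3 to 60 N. Pads are 32 mm wide; open, the fingers measure 118 mm over their backs; the gripper's body (76 mm by 178 mm) begins 60 mm behind the grasp point.
Start: joints at [-77.12, 18.312, 89.639, -0, 72.044, -1.146], TCP at [139.361, -557.873, 213.976] pointing down, gripper open.
Joint ranges: [-177.97, 177.97], [-48.28, 115.42], [12.27, 149.76], [-77.06, 257.06], [2.81, 150.46], [-146.56, 146.56]. Speed limits (degrees/s): [147.25, 147.25, 180, 180, 180, 180].

## Interface

Orientations are given as [roll, pitch, yaw] about the fixed x, y, z axes, in that order (R = Rz(yaw) Ry(pitch) Rx(roll)).
In Python, from workcell import env, viewer, spotter gives the robot as it stands.
- The arm moves only by the tool apply_moves, never from a script. Its arguments are lists of equal length, an entry for each row: "delta_pos": the shift along the world's x, y, z normalised to -1 to 1, where 1 is 120 mm, a list of three; "rot": the turn, a rotation vector about the world's x, y, z normalised to -1 to 1, where 1 is 1.5 rad, a list of three; "hand": the opening, from 0 (shut) to 1 (fully open). A call has 1 to 10 rows; each row is the pose to reach, as a shift and turn from the pose commanded when the call began; what a row does not reach only later rows make up. A row lasts 1/12 s, in which the tool goes at most 41.7 mm and 7.16 degrees, less where a joint would pass 70% of its speed; a pose out of reach is approached as far as the arm can. A call with a number of a shift or a turn outside -1 to 1 is refused whole. A call with a gripper value outside its range is refused whole. The fingers move at their own pace and stop on an object; "newtons" is the grip in N (left out, the last holds). Time passes only in rows, so rows that repeat a pose let the fingers close. It gives the time, the measured TCP pose, the force, the opening and the grip force at its end, in the units of the state.
- env.state(): the state, without advancing time (a new reading comes with each control period).
- viewer.grab_frame(name): name is "scene" or "top"; returns a dict with "pixels" (384x512x3 uint8, red, green, blue), "camera_matrix" (3x3 intrinsics, pixels), "R" (3x3) and "t" (3): a world point X has camera coordinates R X + t. Camera axes: x right, y down, z forward; pixel columns grow to the right and rows downward; lengths in mm; the calibration is good to about 2 mm. A picture is of the moment at which its call begins. There is no depth.
- env.job_done(): hands the job in; it is judged then, once.
Trained networks look in a picture, given as the dict that the camera call returned (one of the last four; its "shot" number tells which), for a name from the list of things; names that differ only in an ending like _2 or _b are one class to them, and where a whole thing is asked for, a point or a joint stands for the part that bears it (a point fixed in the world has none). Each returns a list of dicts, best first, with "score" (0 to 1); they miss things now and then, are a little off and sometimes report something else, mostly with a low value. They report only what shows in the picture. A call takes as long as a camera call. They do not tell look-alikes from the thing itself.
- spotter.trace(picture, query): "mask" (384x512 bool, what is visible of it) and "box" ([centre column, centre row, width, height] in pixels, round what is visible of it).
- spotter.landmark_of(picture, query): "position" ([column, row] in pixels: a listed point, or the origin of a listed thing).
The state is a dict: "time_s": time; "qpos": joint angles; "qvel": joint speeds; "effort": joint torques, N m; "ee_pos": TCP position; "ee_rot": TCP orientation; "force": force on the tool from outside, world axes, zero at the start; "torque": the same for the moment, N m; "gripper_width": finger opening in mm; "gripper_force": force on a finger pad.
Only numpy, scipy, OpenCV 4.12 (cv2) and the standard library are available. Lean on these libraries where they do the work, as an engineer would, in place of code of your own. Each camera call takes 0.05 s, during which the arm holds its last target. There are 200 camera calls.

## Task

The short sleeve in the far row of the parts tray is to be measured, but three tall shafts stand close around it: first stand all three upright on the black rubber mat, then fetch the sleeve and stand it upright in the middle of the gauge's turntable. Afterwards put every shaft back upright on the very disc of the tray that it came from, because the place is its line on the check sheet. Set the parts down without dropping them or knocking any over, and leave the low ring, the flanged cap and the long tube where they are.

Things in the scene. Friction and masses are not known exactly. Their poses are not given: they have to be found in the camera images.
- stepped_shaft: solid bright steel shaft standing upright, 125 mm tall, 0.6 kg, in three plain steps: diameter 44 mm up to 40 mm, 36 mm up to 85 mm, then a 28 mm journal 40 mm long up to the flat top (grip it there). Origin at the centre of its underside, z up its axis. Starts on one of three places in the tray: left of, right of, or in front of (robot side of) the sleeve
- taper_spindle: solid bright steel spindle standing upright, 115 mm tall, 0.5 kg: foot 44 mm in diameter and 30 mm high, a cone from 40 mm down to 24 mm diameter between heights 30 and 75 mm, then a straight 24 mm journal 40 mm long up to the flat top (grip it there). Origin at the centre of its underside, z up its axis. Starts on one of the same three places
- hollow_spindle: bright steel spindle standing upright, 105 mm tall, 0.45 kg: foot 44 mm in diameter and 20 mm high, then straight 34 mm diameter up to the top, which has an open bore 24 mm wide and about 44 mm deep (grip the outside near the top). Origin at the centre of its underside, z up its axis. Starts on one of the same three places
- sleeve: short bright steel sleeve (open tube) standing upright, outside diameter 50 mm, bore 36 mm, 50 mm tall, 0.37 kg. Origin at the centre of its underside, z up its axis. Starts on the middle place of the far row of the tray
- tray: fixed low wooden parts tray, 192 mm (x) by 246 mm (y) outside, rim 26 mm high and 10 mm thick, floor 12 mm above the bench. Six flush black discs of 54 mm diameter mark the places: centres at x = -32 and +32 mm, y = -64, 0 and +64 mm in the tray's frame; +x is the far row. Origin at the centre of its underside. No pockets: parts stand on the flat floor. Far row: shaft, sleeve, shaft; near row: ring or cap, shaft, cap or ring
- mat: fixed black ribbed rubber mat lying on the bench to one side of the tray (left or right), 280 mm (x) by 170 mm (y), 5 mm thick: the side area, room for the three shafts in a row along its x axis. Origin at the centre of its underside
- gauge: fixed roundness gauge on the other side of the tray from the mat: grey casting with a round steel turntable (it does not turn) of 112 mm diameter, its flat top 70 mm above the bench. Origin on the turntable's axis at bench level. A steel column 22 mm thick and 237 mm high stands 145 mm from the axis on the far side (+x of its frame), with its carriage (reaching back to 125 mm from the axis at heights 163 to 197 mm) and the dial behind it
- low_ring: flat bright steel ring, 46 mm outside, 28 mm bore, 20 mm high, on a near corner place of the tray; stays there. Origin at the centre of its underside
- flanged_cap: bright steel flanged cap, flange 46 mm in diameter and 12 mm high with a 30 mm boss above, 26 mm high in all, on the other near corner place of the tray; stays there. Origin at the centre of its underside
- long_tube: dark steel tube standing upright on the bench between the robot and the tray, outside diameter 46 mm, bore 34 mm, 80 mm tall; stays there. Origin at the centre of its underside
Things that resemble listed ones, but are neither listed nor needed, are in the scene too. Leave any red or yellow look-alike of the stepped_shaft alone.

How it is judged (in metres and radians):
On the way, in this order (a step that is already met when the one before it is completed fails the run):
1. all three shafts stand upright together on the rubber mat, the sleeve still in its place in the tray (x of stepped_shaft in the frame of mat between -0.125 and 0.125 m and y of stepped_shaft in the frame of mat between -0.07 and 0.07 m and z of stepped_shaft in the frame of mat between 0.002 and 0.009 m and angle between each of stepped_shaft, taper_spindle, hollow_spindle's own z axis and vertical below 0.08 rad and x of taper_spindle in the frame of mat between -0.125 and 0.125 m and y of taper_spindle in the frame of mat between -0.07 and 0.07 m and z of taper_spindle in the frame of mat between 0.002 and 0.009 m and x of hollow_spindle in the frame of mat between -0.125 and 0.125 m and y of hollow_spindle in the frame of mat between -0.07 and 0.07 m and z of hollow_spindle in the frame of mat between 0.002 and 0.009 m and distance of sleeve from where it was at the start of the episode below 0.012 m), for 0.2 s.
2. the sleeve stands upright and released in the middle of the turntable (within 12 mm), while the shafts still stand on the mat (horizontal distance between sleeve and gauge below 0.012 m and z of sleeve in the frame of gauge between 0.066 and 0.075 m and angle between each of sleeve, stepped_shaft, taper_spindle, hollow_spindle's own z axis and vertical below 0.08 rad and contact force between the fingers and sleeve below 0.3 N and x of stepped_shaft in the frame of mat between -0.125 and 0.125 m and y of stepped_shaft in the frame of mat between -0.07 and 0.07 m and z of stepped_shaft in the frame of mat between 0.002 and 0.009 m and x of taper_spindle in the frame of mat between -0.125 and 0.125 m and y of taper_spindle in the frame of mat between -0.07 and 0.07 m and z of taper_spindle in the frame of mat between 0.002 and 0.009 m and x of hollow_spindle in the frame of mat between -0.125 and 0.125 m and y of hollow_spindle in the frame of mat between -0.07 and 0.07 m and z of hollow_spindle in the frame of mat between 0.002 and 0.009 m), for 0.3 s.
At the end, for the whole second after the job is handed in: The sleeve stands upright on the turntable, its centre within 12 mm of the axis; each of the three shafts stands upright in the tray within 12 mm of where it stood at the start; the ring, the cap and the tube are within 12 mm of where they were; all released and at rest (horizontal distance between sleeve and gauge below 0.012 m and z of sleeve in the frame of gauge between 0.066 and 0.075 m and angle between each of sleeve, stepped_shaft, taper_spindle, hollow_spindle's own z axis and vertical below 0.08 rad and contact force between the fingers and sleeve below 0.3 N and linear speed of each of sleeve, stepped_shaft, taper_spindle, hollow_spindle below 0.02 m/s and angular speed of each of sleeve, stepped_shaft, taper_spindle, hollow_spindle below 0.2 rad/s and distance of each of stepped_shaft, taper_spindle, hollow_spindle, low_ring, flanged_cap, long_tube from where it was at the start of the episode below 0.012 m and contact force between the fingers and stepped_shaft below 0.3 N and contact force between the fingers and taper_spindle below 0.3 N and contact force between the fingers and hollow_spindle below 0.3 N); the robot touches nothing.
It fails at once if a shaft or the sleeve is tipped over (angle between any of stepped_shaft, taper_spindle, hollow_spindle, sleeve's own z axis and vertical above 0.6 rad).
It fails at once if a shaft or the sleeve is dropped (falls free faster than 0.6 m/s, that is from about 20 mm) ((linear speed of stepped_shaft above 0.6 m/s and contact force between the fingers and stepped_shaft below 0.1 N) or (linear speed of taper_spindle above 0.6 m/s and contact force between the fingers and taper_spindle below 0.1 N) or (linear speed of hollow_spindle above 0.6 m/s and contact force between the fingers and hollow_spindle below 0.1 N) or (linear speed of sleeve above 0.6 m/s and contact force between the fingers and sleeve below 0.1 N)).
It fails at once if the low ring, the flanged cap or the long tube is disturbed (moved more than 20 mm or knocked over) (distance of any of low_ring, flanged_cap, long_tube from where it was at the start of the episode above 0.02 m or angle between any of low_ring, flanged_cap, long_tube's own z axis and vertical above 0.6 rad).
It also fails if it takes over 138 s, if anything falls off the work surface, if the arm or the gripper's body presses on something with over 40 N, if the wrist force passes 120 N, or if a joint passes its speed limit or range.

## Working session

There is one attempt and no reset: what is moved stays moved. The work goes in short steps, Python scripts to look and compute and a tool call to move; the robot and the scene stay as the last step left them, time stands still between calls to the robot, and variables do not carry over. Pictures are saved under pics/ and viewed, at most 14 in all, crops included, and the job is handed in when it is done.

Besides the shell and the picture viewer there is one more tool, called as name(argument=value, ...) on one line, values as JSON. apply_moves: Moves the arm, as the interface text tells. Its arguments: {"type":"object","properties":{"delta_pos":{"type":"array"},"rot":{"type":"array"},"hand":{"type":"array"},"newtons":{"type":"number"}},"required":["delta_pos","rot","hand"]}

```bash
ls; mkdir -p pics; python3 - <<'E'
from workcell import env, viewer, spotter
import cv2, numpy as np
print(env.state(), env.hold_point_z)
for n in ("scene","top"):
    p=viewer.grab_frame(n); cv2.imwrite(f"pics/{n}0.png",p["pixels"][:,:,::-1])
    print(n,p["camera_matrix"],p["R"],p["t"])
    for q in "stepped_shaft taper_spindle hollow_spindle sleeve tray mat gauge low_ring flanged_cap long_tube".split():
        print(q,[(round(d["score"],2),np.round(d["position"]).tolist()) for d in spotter.landmark_of(p,q)[:3]])
E
```

```text
pics
{'time_s': 0.0, 'qpos': array([-7.71204045e+01,  1.83494666e+01,  8.97064385e+01,  1.28250721e-04,
        7.20442699e+01, -1.14561383e+00]), 'qvel': array([-0.09522135,  0.03128367, -0.05000512,  0.02134819, -0.0452171 ,
       -0.02620054]), 'effort': array([-4.73939019e-05, -4.12464237e+01, -2.31975389e+01,  7.29007297e-02,
        4.58333921e-02, -1.52636926e-04]), 'ee_pos': array([ 139.24079274, -557.35853013,  213.1418676 ]), 'ee_rot': array([-1.79899847e+02, -2.12474952e-03,  1.40251678e+01]), 'force': array([ 0.42963612,  0.01281746, -0.2309355 ]), 'torque': array([-0.01328069, -0.01442894,  0.00562833]), 'gripper_force': 0.0, 'gripper_width': 91.15157874053932} 18.8
scene [[356.90204931   0.         251.36147176]
 [  0.         356.90204931 196.95225868]
 [  0.           0.           1.        ]] [[-0.46166962  0.88695323  0.01323388]
 [ 0.75265185  0.39957233 -0.52331362]
 [-0.4694426  -0.2316375  -0.85203739]] [ 238.90032817 -394.90154697 1072.46202873]
stepped_shaft [(0.87, [202.0, 199.0]), (0.74, [133.0, 214.0]), (0.7, [261.0, 145.0])]
taper_spindle [(0.97, [244.0, 
[... 396 characters left out ...]
[  0.         481.04556361 191.03265811]
 [  0.           0.           1.        ]] [[ 4.20937528e-02 -9.99113620e-01  3.02112331e-04]
 [-9.77733356e-01 -4.12551954e-02 -2.05755907e-01]
 [ 2.05585993e-01  8.36565298e-03 -9.78603298e-01]] [ -11.93475976  529.57741367 1080.36788209]
stepped_shaft [(0.88, [301.0, 173.0]), (0.87, [280.0, 260.0]), (0.83, [352.0, 140.0])]
taper_spindle []
hollow_spindle [(0.92, [268.0, 189.0])]
sleeve [(0.83, [275.0, 167.0])]
tray [(0.56, [273.0, 179.0])]
mat [(0.62, [397.0, 219.0]), (0.41, [244.0, 179.0]), (0.15, [273.0, 168.0])]
gauge [(0.68, [138.0, 208.0])]
low_ring [(0.59, [294.0, 197.0])]
flanged_cap [(0.62, [244.0, 179.0])]
long_tube [(0.7, [242.0, 251.0])]
```

View pics/scene0.png

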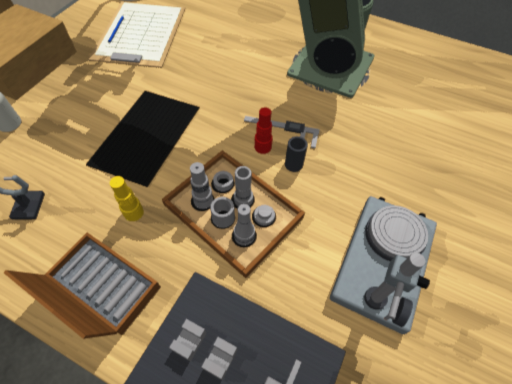

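View pics/top0.png

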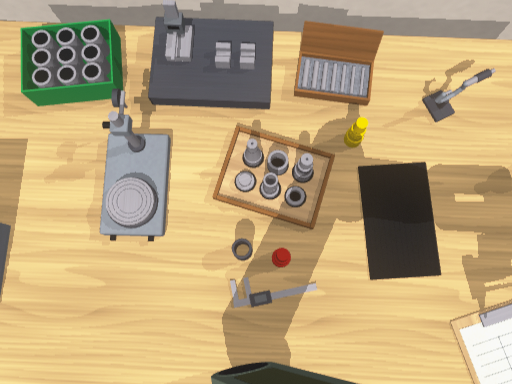

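The top view shows the tray with the far row left to right: taper (253,155), sleeve (277,160), stepped (303,168). Hollow is near middle (270,185), with the cap near left and the ring near right. The mat is at right (398,220) and the turntable at left (130,200). The red (281,257) and yellow (355,132) decoys are both outside the tray. Next I'll fit the positions with a silhouette model.

```bash
cat > h.py <<'E'
import numpy as np, cv2
from scipy.optimize import minimize
from workcell import env, viewer, spotter
# (z0,r0,z1,r1) segments
M=dict(stepped_shaft=[(0,22,40,22),(40,18,85,18),(85,14,125,14)],
 taper_spindle=[(0,22,30,22),(30,20,75,12),(75,12,115,12)],
 hollow_spindle=[(0,22,20,22),(20,17,105,17)], sleeve=[(0,25,50,25)],
 low_ring=[(0,23,20,23)],flanged_cap=[(0,23,12,23),(12,15,26,15)],long_tube=[(0,23,80,23)])
a=np.linspace(0,2*np.pi,40)
def proj(p,X):
    c=np.atleast_2d(X)@p["R"].T+p["t"]; u=c@p["camera_matrix"].T; return u[:,:2]/u[:,2:]
def back(p,uv,z):
    uv=np.atleast_2d(uv).astype(float); r=np.c_[uv,np.ones(len(uv))]@np.linalg.inv(p["camera_matrix"]).T@p["R"]
    C=-p["R"].T@p["t"]; return (C+r*((z-C[2])/r[:,2])[:,None])[:,:2]
def sil(p,name,x,y,z,S=4):
    m=np.zeros((384*S,512*S),np.uint8)
    for z0,r0,z1,r1 in M[name]:
        P=np.vstack([np.c_[x+r*np.cos(a),y+r*np.sin(a),np.full(40,z+h)] for h,r in((z0,r0),(z1,r1))])
        q=((proj(p,P)+.5)*S-.5); cv2.fillConvexPoly(m,cv2.convexHull(q.astype(np.float32)).round().astype(np.int32),255)
    return cv2.resize(m,(512,384),interpolation=cv2.INTER_AREA)/255.
def mask_near(p,name,x,y,z,r=25):
    "trace mask of the named class nearest to guess"
    best=None
    h=M[name][-1][2]/2; g=proj(p,[x,y,z+h])[0]
    for d in spotter.trace(p,name):
        e=np.hypot(*(np.array(d["box"][:2])-g))
        if d["score"]>.3 and e<r and (best is None or e<best[0]): best=(e,d["mask"],d["score"])
    return best
def fit(ps,name,x,y,z,r=25):
    "per picture silhouettes fit"
    ms=[(p,b[1].astype(float)) for p in ps if (b:=mask_near(p,name,x,y,z,r))]
    if not ms: return None
    def cost(v):
        return sum(1-np.minimum(s,m).sum()/np.maximum(s,m).sum() for p,m in ms for s in [sil(p,name,*v,z)])/len(ms)
    o=minimize(cost,[x,y],method="Nelder-Mead",options=dict(initial_simplex=[[x,y],[x+8,y],[x,y+8]],xatol=.2,fatol=1e-4))
    return o.x.round(1),round(o.fun,3),len(ms)
E
python3 - <<'E'
from h import *
t=viewer.grab_frame("top"); s=viewer.grab_frame("scene")
for n,z in(("tray",26),("mat",5)):
  for p,l in((t,"top"),(s,"scene")):
    d=spotter.trace(p,n)
    if not d: continue
    m=d[0]["mask"].astype(np.uint8); c=max(cv2.findContours(m,0,2)[0],key=cv2.contourArea)[:,0]
    r=cv2.minAreaRect(back(p,c,z).astype(np.float32)); print(n,l,round(d[0]["score"],2),r)
# gauge turntable: edges -> look at ellipse
print("turntable ctr top",back(t,[130,201],70),"scene",back(s,[398,232],70))
for n,(u,v) in dict(stepped_shaft=(301,173),taper_spindle=(252,158),hollow_spindle=(268,189),sleeve=(275,167),low_ring=(294,197),flanged_cap=(244,180)).items():
    x,y=back(t,[u,v],12)[0]
    print(n,(x.round(),y.round()),"top",fit([t],n,x,y,12),"scene",fit([s],n,x,y,12),"both",fit([t,s],n,x,y,12))
x,y=back(t,[242,253],0)[0]; print("tube",fit([t],"long_tube",x,y,0),fit([s],"long_tube",x,y,0))
for z,uv in((0,(281,265)),(0,(352,142))): print("decoy",back(t,uv,z))
# rectified turntable crop
g=cv2.resize(t["pixels"][90:250,90:190,::-1],None,fx=3.5,fy=3.5,interpolation=cv2.INTER_CUBIC)
h=cv2.resize(t["pixels"][120:230,205:340,::-1],None,fx=3.2,fy=3.2,interpolation=cv2.INTER_CUBIC)
o=np.zeros((560,350+432,3),np.uint8); o[:,:350]=g; o[:352,350:]=h; cv2.imwrite("pics/crop1.png",o)
E
```

```text
tray top 0.69 ((572.5317993164062, -17.383346557617188), (257.9025573730469, 200.7238006591797), 75.05751037597656)
tray scene 0.79 ((578.2919311523438, -14.9447021484375), (262.40545654296875, 197.83445739746094), 75.02584075927734)
mat top 0.77 ((483.2581787109375, -325.119140625), (279.83282470703125, 170.5935516357422), 6.027019500732422)
mat scene 0.81 ((483.44677734375, -323.8805847167969), (279.8363952636719, 172.85853576660156), 5.883707523345947)
turntable ctr top [[490.03532498 313.72477216]] scene [[497.82732817 315.76157968]]
stepped_shaft (np.float64(588.0), np.float64(-85.0)) top (array([588.9, -87.7]), np.float64(0.082), 1) scene (array([587.7, -87. ]), np.float64(0.085), 1) both (array([588.2, -87.3]), np.float64(0.087), 2)
taper_spindle (np.float64(622.0), np.float64(38.0)) top (array([623.6,  35.7]), np.float64(0.066), 1) scene (array([621.9,  36.7]), np.float64(0.051), 1) both (array([622.3,  36.2]), np.float64(0.071), 2)
hollow_spindle (np.float64(544.0), np.float64(-5.0)) top (array([542.9,  -8.9]), np.float64(0.054), 1) scene (array([542.4,  -7.4]), np.float64(0.155), 1) both (array([542.7,  -8.4]), np.float64(0.113), 2)
sleeve (np.float64(601.0), np.float64(-20.0)) top (array([605.2, -24.6]), np.float64(0.222), 1) scene (array([603.9, -25. ]), np.float64(0.131), 1) both (array([605. , -24.5]), np.float64(0.177), 2)
low_ring (np.float64(527.0), np.float64(-69.0)) top (array([528.7, -69. ]), np.float64(0.501), 1) scene (array([525.2, -70. ]), np.float64(0.163), 1) both (array([525.8, -69.7]), np.float64(0.338), 2)
flanged_cap (np.float64(565.0), np.float64(55.0)) top (array([559.7,  52. ]), np.float64(0.119), 1) scene (array([557.3,  51.4]), np.float64(0.188), 1) both (array([559.2,  51.8]), np.float64(0.153), 2)
tube None (array([390.5,  51.2]), np.float64(0.041), 1)
decoy [[361.93158486 -43.66985504]]
decoy [[ 677.58552487 -212.86798845]]
```

View pics/crop1.png

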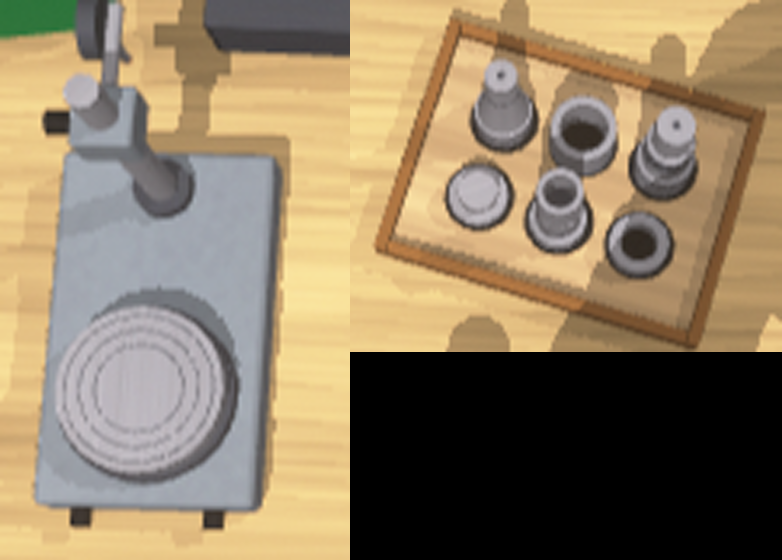

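Positions are consistent: tray yaw is about -15° and mat yaw about 6°. I'll hold a tool yaw of -15° throughout and start with the stepped shaft at (588,-87).

apply_moves(delta_pos=[[0.935,0.98,0],[0.935,0.98,0],[0.935,0.98,0],[0.935,0.98,0],[0.935,0.98,0],[0.935,0.98,0]], rot=[[0,0,-0.337],[0,0,-0.337],[0,0,-0.337],[0,0,-0.337],[0,0,-0.337],[0,0,-0.337]], hand=[0.6,0.6,0.6,0.6,0.6,0.6], newtons=40)

```text
time_s: 3.2
ee_pos: [253.0, -438.6, 214.3]
ee_rot: [180.0, -0.0, -14.8]
force: [-0.1, -0.2, -0.6]
gripper_width: 55.6
gripper_force: 0.0
```

apply_moves(delta_pos=[[0.935,0.98,0],[0.935,0.98,0],[0.935,0.98,0],[0.935,0.98,0],[0.935,0.98,0],[0.935,0.98,0]], rot=[[0,0,0],[0,0,0],[0,0,0],[0,0,0],[0,0,0],[0,0,0]], hand=[0.6,0.6,0.6,0.6,0.6,0.6])

```text
time_s: 3.7
ee_pos: [364.4, -322.6, 214.0]
ee_rot: [179.9, 0.0, -14.7]
force: [-0.5, -0.1, 0.1]
gripper_width: 54.8
gripper_force: 0.0
```

apply_moves(delta_pos=[[0.935,0.98,0],[0.935,0.98,0],[0.935,0.98,0],[0.935,0.98,0],[0.935,0.98,0],[0.935,0.98,0]], rot=[[0,0,0],[0,0,0],[0,0,0],[0,0,0],[0,0,0],[0,0,0]], hand=[0.6,0.6,0.6,0.6,0.6,0.6])

```text
time_s: 4.2
ee_pos: [476.3, -206.0, 213.7]
ee_rot: [179.9, 0.0, -14.8]
force: [-0.3, -0.3, 0.0]
gripper_width: 55.1
gripper_force: 0.0
```

apply_moves(delta_pos=[[0.935,0.98,0],[0.935,0.98,0],[0.935,0.98,0],[0.935,0.98,0],[0.935,0.98,0],[0.935,0.98,0]], rot=[[0,0,0],[0,0,0],[0,0,0],[0,0,0],[0,0,0],[0,0,0]], hand=[0.6,0.6,0.6,0.6,0.6,0.6])

```text
time_s: 4.7
ee_pos: [588.2, -89.1, 213.3]
ee_rot: [179.9, 0.1, -14.9]
force: [-0.5, -0.2, -0.1]
gripper_width: 54.8
gripper_force: 0.0
```

apply_moves(delta_pos=[[0,0,-0.25],[0,0,-0.5],[0,0,-0.7],[0,0,-0.85],[0,0,-0.94],[0,0,-0.94],[0,0,-0.94]], rot=[[0,0,0],[0,0,0],[0,0,0],[0,0,0],[0,0,0],[0,0,0],[0,0,0]], hand=[0.6,0.6,0.6,0.6,0.6,0.6,0.6])

```text
time_s: 5.28
ee_pos: [587.7, -89.2, 101.6]
ee_rot: [180.0, 0.0, -15.0]
force: [0.7, -0.1, -0.0]
gripper_width: 54.7
gripper_force: 0.0
```

```bash
python3 - <<'E'
from h import *
s=viewer.grab_frame("scene");t=viewer.grab_frame("top")
o=np.hstack([cv2.resize(p["pixels"][a:a+140,b:b+130,::-1],None,fx=3,fy=3,interpolation=cv2.INTER_CUBIC) for p,a,b in((s,120,150),(t,100,225))])
cv2.imwrite("pics/g1.png",o); st=env.state(); print(st["ee_pos"],st["force"],st["gripper_width"])
E
```

```text
[588.93517014 -88.58662449 102.79184222] [0.10511369 0.34083767 0.68859743] 54.71292081715054
```

View pics/g1.png

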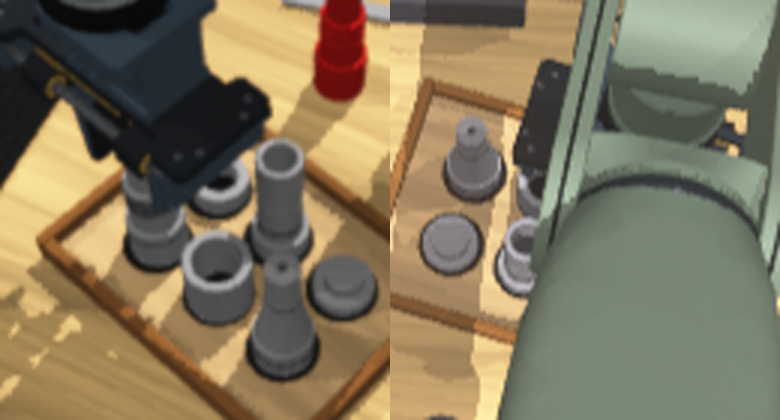

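The picture shows the fingers straddling the stepped shaft's journal (around (155,190) in the left crop). Closing.

apply_moves(delta_pos=[[0,0,0],[0,0,0],[0,0,0],[0,0,0],[0,0,0],[0,0,0],[0,0,0],[0,0,0]], rot=[[0,0,0],[0,0,0],[0,0,0],[0,0,0],[0,0,0],[0,0,0],[0,0,0],[0,0,0]], hand=[0.5,0.4,0.3,0.2,0.2,0.2,0.2,0.2], newtons=40)

```text
time_s: 6.05
ee_pos: [588.5, -87.0, 101.5]
ee_rot: [-180.0, -0.0, -14.9]
force: [0.0, 2.4, 2.4]
gripper_width: 26.8
gripper_force: 40.0
```

```bash
python3 - <<'E'
from h import *
st=env.state(); print(st)
E
```

```text
{'time_s': 6.05, 'qpos': array([-9.53871855e+00,  2.51723422e+01,  9.62178924e+01,  4.82559135e-02,
        5.85697887e+01,  9.53753441e+01]), 'qvel': array([-0.03044139, -0.01020141,  0.0027817 ,  0.01454079, -0.00349578,
        0.04337502]), 'effort': array([-1.47740599e+00, -4.33545721e+01, -1.96704376e+01, -7.54358377e-01,
       -9.89902625e-02,  1.32465513e-03]), 'ee_pos': array([588.51582587, -86.98682072, 101.52432318]), 'ee_rot': array([-1.79955244e+02, -3.59329056e-02, -1.49392259e+01]), 'force': array([0.02810976, 2.39913034, 2.37979403]), 'torque': array([ 0.55315101, -0.05751759,  0.03544264]), 'gripper_force': 39.99182939529419, 'gripper_width': 26.77812340439219}
```

apply_moves(delta_pos=[[0,0,0.04],[0,0,0.12],[0,0,0.25],[0,0,0.37],[0,0,0.46],[0,0,0.5],[0,0,0.5]], rot=[[0,0,0],[0,0,0],[0,0,0],[0,0,0],[0,0,0],[0,0,0],[0,0,0]], hand=[0.2,0.2,0.2,0.2,0.2,0.2,0.2])

```text
time_s: 6.63
ee_pos: [588.6, -87.7, 162.3]
ee_rot: [180.0, -0.1, -14.9]
force: [0.6, -0.8, -6.0]
gripper_width: 26.9
gripper_force: 40.0
```

apply_moves(delta_pos=[[-0.005,-0.04,0],[-0.015,-0.12,0],[-0.03,-0.24,0],[-0.045,-0.36,0],[-0.06,-0.48,0],[-0.075,-0.6,0],[-0.09,-0.72,0],[-0.105,-0.84,0],[-0.125,-0.96,0]], rot=[[0,0,0],[0,0,0],[0,0,0],[0,0,0],[0,0,0],[0,0,0],[0,0,0],[0,0,0],[0,0,0]], hand=[0.2,0.2,0.2,0.2,0.2,0.2,0.2,0.2,0.2])

```text
time_s: 7.38
ee_pos: [572.9, -204.5, 161.1]
ee_rot: [180.0, -0.0, -15.0]
force: [0.5, 0.7, -4.8]
gripper_width: 26.8
gripper_force: 40.0
```

apply_moves(delta_pos=[[-0.015,-0.12,0],[-0.03,-0.24,0],[-0.045,-0.36,0],[-0.06,-0.48,0],[-0.075,-0.6,0],[-0.09,-0.72,0],[-0.105,-0.84,0],[-0.12,-0.92,0],[-0.125,-0.95,0],[-0.125,-0.95,0]], rot=[[0,0,0],[0,0,0],[0,0,0],[0,0,0],[0,0,0],[0,0,0],[0,0,0],[0,0,0],[0,0,0],[0,0,0]], hand=[0.2,0.2,0.2,0.2,0.2,0.2,0.2,0.2,0.2,0.2])

```text
time_s: 8.22
ee_pos: [557.9, -317.6, 161.0]
ee_rot: [-180.0, 0.0, -15.0]
force: [0.8, 1.4, -5.5]
gripper_width: 26.4
gripper_force: 40.0
```

apply_moves(delta_pos=[[0,0,-0.08],[0,0,-0.2],[0,0,-0.32],[0,0,-0.42],[0,0,-0.49],[0,0,-0.525],[0,0,-0.54],[0,0,-0.55],[0,0,-0.55]], rot=[[0,0,0],[0,0,0],[0,0,0],[0,0,0],[0,0,0],[0,0,0],[0,0,0],[0,0,0],[0,0,0]], hand=[0.2,0.2,0.2,0.2,0.2,0.2,0.2,0.2,0.2])

```text
time_s: 8.97
ee_pos: [558.5, -316.7, 95.6]
ee_rot: [180.0, -0.1, -14.9]
force: [-0.1, 0.7, -5.9]
gripper_width: 26.6
gripper_force: 40.0
```

```bash
python3 - <<'E'
from h import *
s=viewer.grab_frame("scene");t=viewer.grab_frame("top")
o=np.hstack([cv2.resize(p["pixels"][a:a+140,b:b+130,::-1],None,fx=3,fy=3,interpolation=cv2.INTER_CUBIC) for p,a,b in((s,60,70),(t,130,340))])
cv2.imwrite("pics/g2.png",o); st=env.state(); print(st["ee_pos"],st["force"],st["gripper_width"])
E
```

```text
[ 558.6065867  -316.88478078   95.9074783 ] [ 0.80280043  0.06248749 -4.85858225] 26.8461370432497
```

View pics/g2.png

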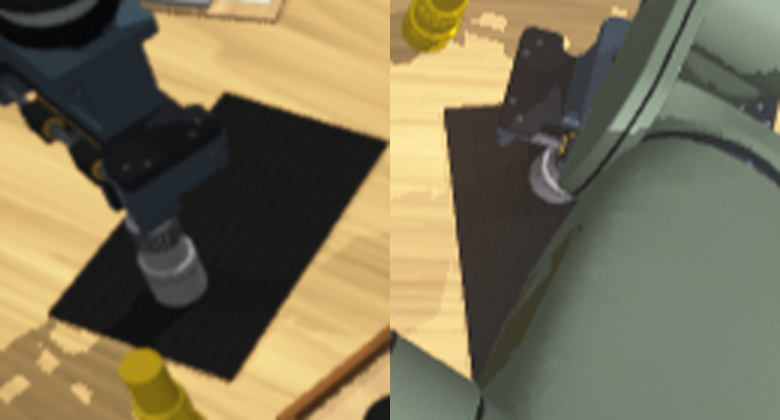

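The shaft hangs upright just above the far end of the mat, and the force still reads its weight. I'll lower the last 1–2 mm.

apply_moves(delta_pos=[[0,0,-0.006],[0,0,-0.012],[0,0,-0.015],[0,0,-0.015]], rot=[[0,0,0],[0,0,0],[0,0,0],[0,0,0]], hand=[0.2,0.2,0.2,0.2])

```text
time_s: 9.4
ee_pos: [558.6, -316.9, 94.5]
ee_rot: [180.0, -0.1, -14.9]
force: [-0.6, 0.7, 2.1]
gripper_width: 26.5
gripper_force: 40.0
```

apply_moves(delta_pos=[[0,0,0],[0,0,0],[0,0,0],[0,0,0.1],[0,0,0.3],[0,0,0.6],[0,0,1],[0,0,1],[0,0,1]], rot=[[0,0,0],[0,0,0],[0,0,0],[0,0,0],[0,0,0],[0,0,0],[0,0,0],[0,0,0],[0,0,0]], hand=[0.35,0.45,0.6,0.6,0.6,0.6,0.6,0.6,0.6])

```text
time_s: 10.15
ee_pos: [560.0, -317.8, 217.7]
ee_rot: [179.9, -0.5, -14.9]
force: [0.5, -0.1, 0.4]
gripper_width: 54.7
gripper_force: 0.0
```

apply_moves(delta_pos=[[0.178,0.98,0],[0.178,0.98,0],[0.178,0.98,0],[0.178,0.98,0],[0.178,0.98,0]], rot=[[0,0,0],[0,0,0],[0,0,0],[0,0,0],[0,0,0]], hand=[0.6,0.6,0.6,0.6,0.6])

```text
time_s: 10.57
ee_pos: [579.1, -197.2, 211.7]
ee_rot: [180.0, 0.2, -14.7]
force: [-0.3, 0.6, -0.1]
gripper_width: 55.0
gripper_force: 0.0
```

apply_moves(delta_pos=[[0.178,0.98,0],[0.178,0.98,0],[0.178,0.98,0],[0.178,0.98,0],[0.178,0.98,0]], rot=[[0,0,0],[0,0,0],[0,0,0],[0,0,0],[0,0,0]], hand=[0.6,0.6,0.6,0.6,0.6])

```text
time_s: 10.98
ee_pos: [600.7, -81.1, 212.2]
ee_rot: [179.9, 0.1, -14.8]
force: [-0.3, -0.0, 0.6]
gripper_width: 54.8
gripper_force: 0.0
```

apply_moves(delta_pos=[[0.178,0.98,0],[0.178,0.98,0],[0.178,0.98,0],[0.178,0.98,0],[0.178,0.98,0],[0.178,0.98,0],[0.178,0.98,0]], rot=[[0,0,0],[0,0,0],[0,0,0],[0,0,0],[0,0,0],[0,0,0],[0,0,0]], hand=[0.6,0.6,0.6,0.6,0.6,0.6,0.6])

```text
time_s: 11.57
ee_pos: [622.1, 33.8, 213.0]
ee_rot: [179.9, 0.0, -15.1]
force: [-0.3, -0.7, 0.1]
gripper_width: 54.7
gripper_force: 0.0
```

```bash
python3 - <<'E'
from h import *
s=viewer.grab_frame("scene")
print(fit([s],"stepped_shaft",558,-317,5),env.state()["ee_pos"])
E
```

```text
(array([ 556.8, -318.1]), np.float64(0.078), 1) [622.12539119  34.16249785 213.27635379]
```

apply_moves(delta_pos=[[0,0.01,-0.25],[0,0.01,-0.5],[0,0.01,-0.7],[0,0.01,-0.88],[0,0.01,-1],[0,0.01,-1],[0,0.01,-1]], rot=[[0,0,0],[0,0,0],[0,0,0],[0,0,0],[0,0,0],[0,0,0],[0,0,0]], hand=[0.6,0.6,0.6,0.6,0.6,0.6,0.6])

```text
time_s: 12.25
ee_pos: [621.9, 36.4, 93.0]
ee_rot: [180.0, 0.1, -15.0]
force: [0.6, 0.4, -0.2]
gripper_width: 54.6
gripper_force: 0.0
```

apply_moves(delta_pos=[[0,0,0],[0,0,0],[0,0,0],[0,0,0],[0,0,0],[0,0,0],[0,0,0],[0,0,0]], rot=[[0,0,0],[0,0,0],[0,0,0],[0,0,0],[0,0,0],[0,0,0],[0,0,0],[0,0,0]], hand=[0.5,0.4,0.3,0.2,0.15,0.15,0.15,0.15])

```text
time_s: 12.92
ee_pos: [622.5, 37.2, 94.0]
ee_rot: [180.0, -0.1, -14.9]
force: [-0.4, -0.7, 4.4]
gripper_width: 22.6
gripper_force: 40.0
```

apply_moves(delta_pos=[[0,0,0.04],[0,0,0.12],[0,0,0.26],[0,0,0.42],[0,0,0.58],[0,0,0.74],[0,0,0.86],[0,0,0.92],[0,0,0.92]], rot=[[0,0,0],[0,0,0],[0,0,0],[0,0,0],[0,0,0],[0,0,0],[0,0,0],[0,0,0],[0,0,0]], hand=[0.15,0.15,0.15,0.15,0.15,0.15,0.15,0.15,0.15])

```text
time_s: 13.67
ee_pos: [623.0, 37.5, 205.5]
ee_rot: [-179.9, -0.2, -14.9]
force: [-0.1, -0.0, -3.8]
gripper_width: 22.9
gripper_force: 40.0
```

apply_moves(delta_pos=[[-0.02,-0.05,0],[-0.055,-0.14,0],[-0.1,-0.26,0],[-0.15,-0.39,0],[-0.2,-0.52,0],[-0.25,-0.65,0],[-0.3,-0.78,0],[-0.345,-0.89,0],[-0.387,-0.995,0]], rot=[[0,0,0],[0,0,0],[0,0,0],[0,0,0],[0,0,0],[0,0,0],[0,0,0],[0,0,0],[0,0,0]], hand=[0.15,0.15,0.15,0.15,0.15,0.15,0.15,0.15,0.15])

```text
time_s: 14.42
ee_pos: [574.4, -84.0, 203.1]
ee_rot: [180.0, 0.1, -15.0]
force: [-0.3, 0.1, -5.4]
gripper_width: 22.3
gripper_force: 40.0
```

apply_moves(delta_pos=[[-0.05,-0.125,0],[-0.1,-0.25,0],[-0.145,-0.375,0],[-0.195,-0.5,0],[-0.245,-0.625,0],[-0.29,-0.75,0],[-0.34,-0.875,0],[-0.387,-0.995,0]], rot=[[0,0,0],[0,0,0],[0,0,0],[0,0,0],[0,0,0],[0,0,0],[0,0,0],[0,0,0]], hand=[0.15,0.15,0.15,0.15,0.15,0.15,0.15,0.15])

```text
time_s: 15.08
ee_pos: [528.2, -202.9, 203.4]
ee_rot: [180.0, 0.0, -15.0]
force: [0.4, 0.2, -3.7]
gripper_width: 22.5
gripper_force: 40.0
```

apply_moves(delta_pos=[[-0.05,-0.125,0],[-0.1,-0.25,0],[-0.145,-0.375,0],[-0.195,-0.5,0],[-0.245,-0.625,0],[-0.29,-0.75,0],[-0.34,-0.875,0],[-0.375,-0.965,0],[-0.387,-0.995,0],[-0.387,-0.995,0]], rot=[[0,0,0],[0,0,0],[0,0,0],[0,0,0],[0,0,0],[0,0,0],[0,0,0],[0,0,0],[0,0,0],[0,0,0]], hand=[0.15,0.15,0.15,0.15,0.15,0.15,0.15,0.15,0.15,0.15])

```text
time_s: 15.92
ee_pos: [482.2, -321.7, 203.5]
ee_rot: [-180.0, 0.0, -15.0]
force: [0.5, 1.5, -5.1]
gripper_width: 22.6
gripper_force: 40.0
```

apply_moves(delta_pos=[[0,0,-0.1],[0,0,-0.26],[0,0,-0.44],[0,0,-0.62],[0,0,-0.78],[0,0,-0.88],[0,0,-0.94],[0,0,-0.96],[0,0,-0.97],[0,0,-0.97]], rot=[[0,0,0],[0,0,0],[0,0,0],[0,0,0],[0,0,0],[0,0,0],[0,0,0],[0,0,0],[0,0,0],[0,0,0]], hand=[0.15,0.15,0.15,0.15,0.15,0.15,0.15,0.15,0.15,0.15])

```text
time_s: 16.75
ee_pos: [483.6, -321.0, 88.0]
ee_rot: [180.0, -0.1, -14.9]
force: [0.0, -0.2, -4.8]
gripper_width: 22.9
gripper_force: 40.0
```

apply_moves(delta_pos=[[0,0,-0.005],[0,0,-0.01],[0,0,-0.013],[0,0,-0.013]], rot=[[0,0,0],[0,0,0],[0,0,0],[0,0,0]], hand=[0.15,0.15,0.15,0.15])

```text
time_s: 17.08
ee_pos: [483.6, -321.3, 87.0]
ee_rot: [180.0, -0.1, -14.9]
force: [-0.0, 0.6, 1.9]
gripper_width: 22.4
gripper_force: 40.0
```

apply_moves(delta_pos=[[0,0,0],[0,0,0],[0,0,0],[0,0,0.1],[0,0,0.3],[0,0,0.6],[0,0,1],[0,0,1],[0,0,1]], rot=[[0,0,0],[0,0,0],[0,0,0],[0,0,0],[0,0,0],[0,0,0],[0,0,0],[0,0,0],[0,0,0]], hand=[0.3,0.45,0.6,0.6,0.6,0.6,0.6,0.6,0.6])

```text
time_s: 17.83
ee_pos: [484.7, -322.1, 209.7]
ee_rot: [179.8, -0.5, -14.9]
force: [0.0, -0.6, -0.7]
gripper_width: 54.8
gripper_force: 0.0
```

apply_moves(delta_pos=[[0.166,0.868,0],[0.166,0.868,0],[0.166,0.868,0],[0.166,0.868,0],[0.166,0.868,0]], rot=[[0,0,0],[0,0,0],[0,0,0],[0,0,0],[0,0,0]], hand=[0.65,0.65,0.65,0.65,0.65])

```text
time_s: 18.25
ee_pos: [502.3, -215.5, 204.4]
ee_rot: [180.0, 0.1, -14.8]
force: [0.5, -0.2, 0.7]
gripper_width: 59.2
gripper_force: 0.0
```

apply_moves(delta_pos=[[0.166,0.868,0],[0.166,0.868,0],[0.166,0.868,0],[0.166,0.868,0],[0.166,0.868,0]], rot=[[0,0,0],[0,0,0],[0,0,0],[0,0,0],[0,0,0]], hand=[0.65,0.65,0.65,0.65,0.65])

```text
time_s: 18.67
ee_pos: [522.6, -112.8, 204.9]
ee_rot: [179.9, 0.1, -14.9]
force: [-0.2, -1.3, -0.1]
gripper_width: 58.9
gripper_force: 0.0
```

apply_moves(delta_pos=[[0.166,0.868,0],[0.166,0.868,0],[0.166,0.868,0],[0.166,0.868,0],[0.166,0.868,0],[0.166,0.868,0]], rot=[[0,0,0],[0,0,0],[0,0,0],[0,0,0],[0,0,0],[0,0,0]], hand=[0.65,0.65,0.65,0.65,0.65,0.65])

```text
time_s: 19.17
ee_pos: [542.6, -10.2, 205.4]
ee_rot: [179.9, 0.0, -15.0]
force: [0.5, -1.3, -0.3]
gripper_width: 59.0
gripper_force: 0.0
```

```bash
python3 - <<'E'
from h import *
s=viewer.grab_frame("scene")
print(fit([s],"stepped_shaft",558,-317,5),fit([s],"taper_spindle",483,-321,5),env.state()["ee_pos"])
E
```

```text
(array([ 557.6, -317.4]), np.float64(0.08), 1) (array([ 482.6, -321.8]), np.float64(0.065), 1) [542.53609025 -10.0524341  205.68277596]
```

apply_moves(delta_pos=[[0,0,-0.25],[0,0,-0.5],[0,0,-0.7],[0,0,-0.88],[0,0,-1],[0,0,-1],[0,0,-1]], rot=[[0,0,0],[0,0,0],[0,0,0],[0,0,0],[0,0,0],[0,0,0],[0,0,0]], hand=[0.65,0.65,0.65,0.65,0.65,0.65,0.65])

```text
time_s: 19.9
ee_pos: [542.4, -9.2, 85.5]
ee_rot: [180.0, 0.1, -15.0]
force: [0.2, -0.6, 0.5]
gripper_width: 59.5
gripper_force: 0.0
```

apply_moves(delta_pos=[[0,0,0],[0,0,0],[0,0,0],[0,0,0],[0,0,0],[0,0,0],[0,0,0],[0,0,0]], rot=[[0,0,0],[0,0,0],[0,0,0],[0,0,0],[0,0,0],[0,0,0],[0,0,0],[0,0,0]], hand=[0.55,0.45,0.35,0.27,0.27,0.27,0.27,0.27])

```text
time_s: 20.57
ee_pos: [543.4, -8.1, 86.7]
ee_rot: [-180.0, -0.1, -14.9]
force: [0.6, 0.9, 6.5]
gripper_width: 33.6
gripper_force: 40.0
```

apply_moves(delta_pos=[[0,0,0.04],[0,0,0.12],[0,0,0.26],[0,0,0.42],[0,0,0.58],[0,0,0.74],[0,0,0.86],[0,0,0.92],[0,0,0.92]], rot=[[0,0,0],[0,0,0],[0,0,0],[0,0,0],[0,0,0],[0,0,0],[0,0,0],[0,0,0],[0,0,0]], hand=[0.27,0.27,0.27,0.27,0.27,0.27,0.27,0.27,0.27])

```text
time_s: 21.32
ee_pos: [543.2, -8.6, 197.6]
ee_rot: [-180.0, -0.1, -14.9]
force: [-0.1, -0.2, -5.1]
gripper_width: 33.8
gripper_force: 40.0
```

apply_moves(delta_pos=[[-0.02,-0.05,0],[-0.055,-0.13,0],[-0.1,-0.24,0],[-0.15,-0.36,0],[-0.2,-0.48,0],[-0.25,-0.6,0],[-0.3,-0.72,0],[-0.34,-0.82,0],[-0.375,-0.9,0]], rot=[[0,0,0],[0,0,0],[0,0,0],[0,0,0],[0,0,0],[0,0,0],[0,0,0],[0,0,0],[0,0,0]], hand=[0.27,0.27,0.27,0.27,0.27,0.27,0.27,0.27,0.27])

```text
time_s: 22.07
ee_pos: [496.2, -117.9, 195.2]
ee_rot: [180.0, 0.1, -15.0]
force: [-0.4, 0.2, -5.1]
gripper_width: 33.4
gripper_force: 40.0
```

apply_moves(delta_pos=[[-0.05,-0.12,0],[-0.1,-0.24,0],[-0.145,-0.35,0],[-0.195,-0.47,0],[-0.24,-0.58,0],[-0.285,-0.68,0],[-0.33,-0.79,0],[-0.375,-0.9,0]], rot=[[0,0,0],[0,0,0],[0,0,0],[0,0,0],[0,0,0],[0,0,0],[0,0,0],[0,0,0]], hand=[0.27,0.27,0.27,0.27,0.27,0.27,0.27,0.27])

```text
time_s: 22.73
ee_pos: [451.8, -225.1, 195.7]
ee_rot: [-180.0, 0.1, -14.9]
force: [0.2, 0.1, -3.7]
gripper_width: 33.4
gripper_force: 40.0
```

apply_moves(delta_pos=[[-0.05,-0.12,0],[-0.1,-0.24,0],[-0.145,-0.35,0],[-0.195,-0.47,0],[-0.24,-0.58,0],[-0.285,-0.68,0],[-0.33,-0.79,0],[-0.36,-0.87,0],[-0.375,-0.9,0],[-0.375,-0.9,0]], rot=[[0,0,0],[0,0,0],[0,0,0],[0,0,0],[0,0,0],[0,0,0],[0,0,0],[0,0,0],[0,0,0],[0,0,0]], hand=[0.27,0.27,0.27,0.27,0.27,0.27,0.27,0.27,0.27,0.27])

```text
time_s: 23.57
ee_pos: [407.2, -333.1, 196.0]
ee_rot: [-180.0, 0.0, -15.0]
force: [0.0, 0.2, -4.6]
gripper_width: 33.5
gripper_force: 40.0
```

apply_moves(delta_pos=[[0,0,-0.1],[0,0,-0.26],[0,0,-0.44],[0,0,-0.62],[0,0,-0.78],[0,0,-0.88],[0,0,-0.94],[0,0,-0.96],[0,0,-0.97],[0,0,-0.97]], rot=[[0,0,0],[0,0,0],[0,0,0],[0,0,0],[0,0,0],[0,0,0],[0,0,0],[0,0,0],[0,0,0],[0,0,0]], hand=[0.27,0.27,0.27,0.27,0.27,0.27,0.27,0.27,0.27,0.27])

```text
time_s: 24.4
ee_pos: [408.3, -332.6, 80.4]
ee_rot: [180.0, -0.1, -14.9]
force: [1.0, -0.6, -4.8]
gripper_width: 33.5
gripper_force: 40.0
```

apply_moves(delta_pos=[[0,0,-0.005],[0,0,-0.01],[0,0,-0.013],[0,0,-0.013]], rot=[[0,0,0],[0,0,0],[0,0,0],[0,0,0]], hand=[0.27,0.27,0.27,0.27])

```text
time_s: 24.73
ee_pos: [408.4, -332.9, 79.7]
ee_rot: [179.9, -0.1, -14.9]
force: [-0.5, 2.3, 5.3]
gripper_width: 33.5
gripper_force: 40.0
```

apply_moves(delta_pos=[[0,0,0],[0,0,0],[0,0,0],[0,0,0.1],[0,0,0.3],[0,0,0.6],[0,0,1],[0,0,1],[0,0,1]], rot=[[0,0,0],[0,0,0],[0,0,0],[0,0,0],[0,0,0],[0,0,0],[0,0,0],[0,0,0],[0,0,0]], hand=[0.4,0.5,0.65,0.65,0.65,0.65,0.65,0.65,0.65])

```text
time_s: 25.48
ee_pos: [409.3, -333.9, 201.6]
ee_rot: [179.8, -0.4, -14.9]
force: [0.2, -0.3, 0.9]
gripper_width: 59.2
gripper_force: 0.0
```

```bash
cat > gfit.py <<'E'
from h import *
def gauge(p,x=492,y=314):
    "fit turntable top circle (r56,z70) by maximising brightness step across the rim"
    g=cv2.GaussianBlur(cv2.cvtColor(p["pixels"],cv2.COLOR_RGB2GRAY),(0,0),.7).astype(np.float32); b=np.linspace(0,2*np.pi,120)
    def prof(x,y,r):
        q=proj(p,np.c_[x+r*np.cos(b),y+r*np.sin(b),np.full(120,70.)]).astype(np.float32)
        return cv2.remap(g,q[:,:1],q[:,1:],cv2.INTER_LINEAR)[:,0]
    best=max((np.clip(prof(X,Y,53.5)-prof(X,Y,58.5),-10,30).mean(),X,Y) for X in np.arange(x-12,x+13,1.) for Y in np.arange(y-12,y+13,1.))
    return best
E
python3 - <<'E'
from gfit import *
t=viewer.grab_frame("top"); s=viewer.grab_frame("scene")
print("gauge",gauge(t),gauge(s))
for n in(t,s): print("sleeve",fit([n],"sleeve",605,-24.5,12))
for n,x,y in(("stepped_shaft",558,-317),("taper_spindle",483,-321),("hollow_spindle",408,-332)): print(n,fit([s],n,x,y,5))
f=lambda im:cv2.resize(im[:,:,::-1],None,fx=3,fy=3,interpolation=cv2.INTER_CUBIC)
cv2.imwrite("pics/m3.png",np.hstack([f(s["pixels"][90:270,70:200]),f(s["pixels"][90:270,180:310])]))
E
```

```text
gauge (np.float32(26.69956), np.float64(492.0), np.float64(315.0)) (np.float32(19.408667), np.float64(490.0), np.float64(316.0))
sleeve (array([606.5, -24.6]), np.float64(0.354), 1)
sleeve (array([604.7, -25.3]), np.float64(0.087), 1)
stepped_shaft (array([ 557. , -317.6]), np.float64(0.048), 1)
taper_spindle (array([ 482.2, -322. ]), np.float64(0.057), 1)
hollow_spindle (array([ 407.5, -332.2]), np.float64(0.07), 1)
```

View pics/m3.png

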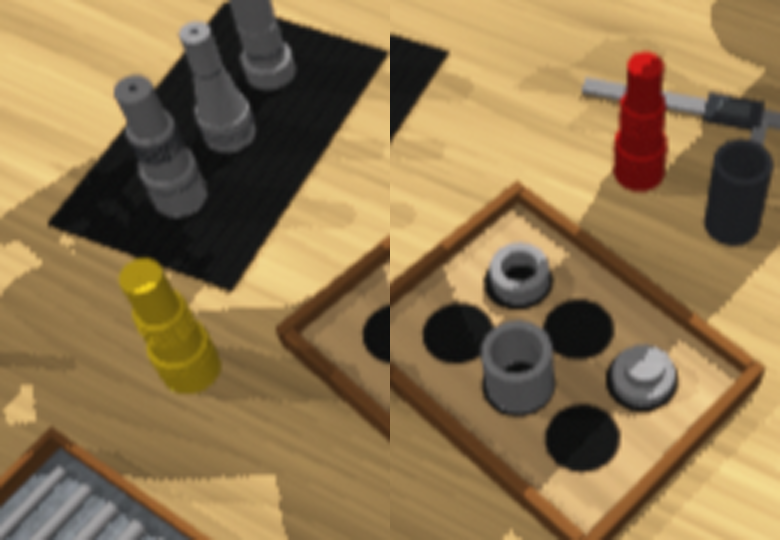

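All three shafts stand on the mat and the sleeve is still in its place with clear space around it. Gauge axis is at about (491,315), sleeve at (605,-25). Next I fetch the sleeve.

apply_moves(delta_pos=[[0.548,0.854,0],[0.548,0.854,0],[0.548,0.854,0],[0.548,0.854,0],[0.548,0.854,0]], rot=[[0,0,0],[0,0,0],[0,0,0],[0,0,0],[0,0,0]], hand=[0.65,0.65,0.65,0.65,0.65])

```text
time_s: 26.25
ee_pos: [473.9, -228.4, 197.4]
ee_rot: [180.0, 0.1, -14.7]
force: [0.2, -0.5, 0.5]
gripper_width: 59.4
gripper_force: 0.0
```

apply_moves(delta_pos=[[0.548,0.854,0],[0.548,0.854,0],[0.548,0.854,0],[0.548,0.854,0],[0.548,0.854,0]], rot=[[0,0,0],[0,0,0],[0,0,0],[0,0,0],[0,0,0]], hand=[0.85,0.85,0.85,0.85,0.85])

```text
time_s: 26.67
ee_pos: [539.3, -127.2, 197.5]
ee_rot: [179.9, 0.1, -14.8]
force: [0.2, -0.7, -0.3]
gripper_width: 77.6
gripper_force: 0.0
```

apply_moves(delta_pos=[[0.548,0.854,0],[0.548,0.854,0],[0.548,0.854,0],[0.548,0.854,0],[0.548,0.854,0],[0.548,0.854,0]], rot=[[0,0,0],[0,0,0],[0,0,0],[0,0,0],[0,0,0],[0,0,0]], hand=[0.85,0.85,0.85,0.85,0.85,0.85])

```text
time_s: 27.17
ee_pos: [604.0, -27.0, 197.8]
ee_rot: [179.9, 0.1, -15.0]
force: [-0.6, -0.8, -0.1]
gripper_width: 77.7
gripper_force: 0.0
```

apply_moves(delta_pos=[[0,0,-0.25],[0,0,-0.5],[0,0,-0.7],[0,0,-0.85],[0,0,-0.9],[0,0,-0.9],[0,0,-0.9]], rot=[[0,0,0],[0,0,0],[0,0,0],[0,0,0],[0,0,0],[0,0,0],[0,0,0]], hand=[0.85,0.85,0.85,0.85,0.85,0.85,0.85])

```text
time_s: 27.75
ee_pos: [605.1, -26.3, 91.1]
ee_rot: [180.0, -0.1, -15.0]
force: [-0.4, 0.2, 0.5]
gripper_width: 77.4
gripper_force: 0.0
```

apply_moves(delta_pos=[[0,0,-0.12],[0,0,-0.25],[0,0,-0.37],[0,0,-0.46],[0,0,-0.52],[0,0,-0.52],[0,0,-0.52]], rot=[[0,0,0],[0,0,0],[0,0,0],[0,0,0],[0,0,0],[0,0,0],[0,0,0]], hand=[0.85,0.85,0.85,0.85,0.85,0.85,0.85])

```text
time_s: 28.33
ee_pos: [605.4, -25.1, 28.4]
ee_rot: [-180.0, -0.0, -14.9]
force: [0.3, -0.2, 0.8]
gripper_width: 77.4
gripper_force: 0.0
```

apply_moves(delta_pos=[[0,0,0],[0,0,0],[0,0,0],[0,0,0],[0,0,0],[0,0,0],[0,0,0],[0,0,0]], rot=[[0,0,0],[0,0,0],[0,0,0],[0,0,0],[0,0,0],[0,0,0],[0,0,0],[0,0,0]], hand=[0.75,0.65,0.55,0.45,0.45,0.45,0.45,0.45])

```text
time_s: 29.0
ee_pos: [605.3, -24.7, 28.3]
ee_rot: [-180.0, -0.0, -15.0]
force: [-0.2, 0.3, 3.8]
gripper_width: 49.5
gripper_force: 40.0
```

apply_moves(delta_pos=[[0,0,0.04],[0,0,0.12],[0,0,0.26],[0,0,0.42],[0,0,0.58],[0,0,0.74],[0,0,0.86],[0,0,0.92],[0,0,0.92]], rot=[[0,0,0],[0,0,0],[0,0,0],[0,0,0],[0,0,0],[0,0,0],[0,0,0],[0,0,0],[0,0,0]], hand=[0.45,0.45,0.45,0.45,0.45,0.45,0.45,0.45,0.45])

```text
time_s: 29.75
ee_pos: [605.8, -25.2, 140.1]
ee_rot: [-180.0, -0.2, -14.9]
force: [0.2, 0.1, -3.6]
gripper_width: 49.4
gripper_force: 40.0
```

apply_moves(delta_pos=[[-0.025,0.05,0],[-0.065,0.13,0],[-0.12,0.24,0],[-0.18,0.36,0],[-0.24,0.48,0],[-0.3,0.6,0],[-0.36,0.72,0],[-0.42,0.84,0],[-0.475,0.946,0]], rot=[[0,0,0],[0,0,0],[0,0,0],[0,0,0],[0,0,0],[0,0,0],[0,0,0],[0,0,0],[0,0,0]], hand=[0.45,0.45,0.45,0.45,0.45,0.45,0.45,0.45,0.45])

```text
time_s: 30.5
ee_pos: [546.1, 90.7, 137.8]
ee_rot: [180.0, 0.1, -14.9]
force: [0.4, 0.6, -3.6]
gripper_width: 49.2
gripper_force: 40.0
```

apply_moves(delta_pos=[[-0.06,0.12,0],[-0.12,0.24,0],[-0.18,0.36,0],[-0.24,0.48,0],[-0.3,0.6,0],[-0.36,0.72,0],[-0.42,0.84,0],[-0.475,0.946,0]], rot=[[0,0,0],[0,0,0],[0,0,0],[0,0,0],[0,0,0],[0,0,0],[0,0,0],[0,0,0]], hand=[0.45,0.45,0.45,0.45,0.45,0.45,0.45,0.45])

```text
time_s: 31.17
ee_pos: [489.3, 203.7, 138.0]
ee_rot: [180.0, 0.1, -14.9]
force: [-0.0, 0.4, -3.7]
gripper_width: 48.7
gripper_force: 40.0
```

apply_moves(delta_pos=[[0,0.12,0],[0,0.24,0],[0,0.36,0],[0,0.48,0],[0,0.6,0],[0,0.72,0],[0,0.84,0],[0,0.92,0],[0,0.946,0],[0,0.946,0]], rot=[[0,0,0],[0,0,0],[0,0,0],[0,0,0],[0,0,0],[0,0,0],[0,0,0],[0,0,0],[0,0,0],[0,0,0]], hand=[0.45,0.45,0.45,0.45,0.45,0.45,0.45,0.45,0.45,0.45])

```text
time_s: 32.0
ee_pos: [490.9, 316.4, 138.0]
ee_rot: [180.0, 0.0, -14.9]
force: [-0.3, -0.1, -3.1]
gripper_width: 49.0
gripper_force: 40.0
```

apply_moves(delta_pos=[[0,0,-0.08],[0,0,-0.2],[0,0,-0.3],[0,0,-0.37],[0,0,-0.41],[0,0,-0.43],[0,0,-0.43],[0,0,-0.43]], rot=[[0,0,0],[0,0,0],[0,0,0],[0,0,0],[0,0,0],[0,0,0],[0,0,0],[0,0,0]], hand=[0.45,0.45,0.45,0.45,0.45,0.45,0.45,0.45])

```text
time_s: 32.67
ee_pos: [491.5, 315.7, 87.1]
ee_rot: [-179.9, -0.1, -15.0]
force: [0.1, 0.3, -3.3]
gripper_width: 48.9
gripper_force: 40.0
```

```bash
python3 - <<'E'
from h import *
s=viewer.grab_frame("scene");t=viewer.grab_frame("top")
cv2.imwrite("pics/g4.png",np.hstack([cv2.resize(p["pixels"][a:a+150,b:b+130,::-1],None,fx=3,fy=3,interpolation=cv2.INTER_CUBIC) for p,a,b in((s,180,320),(t,120,70))]))
x=env.state();print(x["ee_pos"],x["force"],x["qpos"]); print(fit([s],"sleeve",491,315,70,40))
E
```

```text
[491.43405686 315.80455737  87.08899116] [-0.04022531  0.95623114 -2.53635661] [ 3.15994471e+01  2.51369430e+01  9.87297508e+01 -4.04032376e-03
  5.60563760e+01  1.36544262e+02]
(array([491.8, 314.4]), np.float64(0.163), 1)
```

View pics/g4.png

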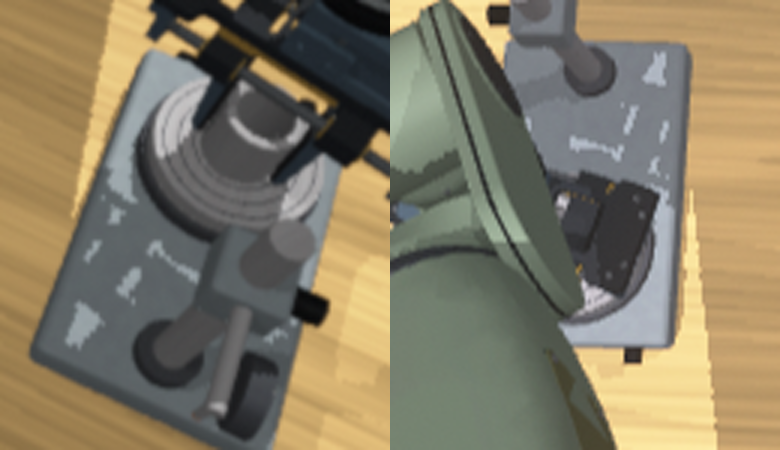

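The sleeve hangs over the turntable, close to concentric with the rings (around (250,130) in the left crop). Lowering to contact.

apply_moves(delta_pos=[[0,0,-0.005],[0,0,-0.01],[0,0,-0.014],[0,0,-0.014]], rot=[[0,0,0],[0,0,0],[0,0,0],[0,0,0]], hand=[0.45,0.45,0.45,0.45])

```text
time_s: 33.15
ee_pos: [491.3, 315.8, 86.3]
ee_rot: [-180.0, -0.1, -14.9]
force: [-2.5, -1.6, 4.9]
gripper_width: 49.0
gripper_force: 40.0
```

apply_moves(delta_pos=[[0,0,0],[0,0,0],[0,0,0],[0,0,0],[0,0,0.1],[0,0,0.3],[0,0,0.6],[0,0,1],[0,0,1],[0,0,1]], rot=[[0,0,0],[0,0,0],[0,0,0],[0,0,0],[0,0,0],[0,0,0],[0,0,0],[0,0,0],[0,0,0],[0,0,0]], hand=[0.6,0.65,0.75,0.75,0.75,0.75,0.75,0.75,0.75,0.75])

```text
time_s: 33.98
ee_pos: [492.8, 316.7, 208.6]
ee_rot: [-179.7, -0.3, -14.9]
force: [-1.1, -0.5, 0.8]
gripper_width: 68.7
gripper_force: 0.0
```

apply_moves(delta_pos=[[-0.15,-0.98,0],[-0.15,-0.98,0],[-0.15,-0.98,0],[-0.15,-0.98,0],[-0.15,-0.98,0]], rot=[[0,0,0],[0,0,0],[0,0,0],[0,0,0],[0,0,0]], hand=[0.65,0.65,0.65,0.65,0.65])

```text
time_s: 34.4
ee_pos: [472.0, 196.5, 203.6]
ee_rot: [179.9, 0.1, -15.1]
force: [0.2, -0.5, -0.0]
gripper_width: 59.4
gripper_force: 0.0
```

apply_moves(delta_pos=[[-0.15,-0.98,0],[-0.15,-0.98,0],[-0.15,-0.98,0],[-0.15,-0.98,0],[-0.15,-0.98,0]], rot=[[0,0,0],[0,0,0],[0,0,0],[0,0,0],[0,0,0]], hand=[0.65,0.65,0.65,0.65,0.65])

```text
time_s: 34.82
ee_pos: [455.1, 80.2, 204.3]
ee_rot: [-180.0, 0.1, -15.1]
force: [0.3, 1.1, 0.5]
gripper_width: 59.5
gripper_force: 0.0
```

```bash
python3 - <<'E'
from gfit import *
s=viewer.grab_frame("scene");t=viewer.grab_frame("top")
cv2.imwrite("pics/g5.png",np.hstack([cv2.resize(p["pixels"][a:a+130,b:b+130,::-1],None,fx=3,fy=3,interpolation=cv2.INTER_CUBIC) for p,a,b in((s,180,320),(t,120,80))]))
for p in(t,s): print(gauge(p),fit([p],"sleeve",491,315,70,40))
for n,x,y in(("stepped_shaft",558,-317),("taper_spindle",483,-321),("hollow_spindle",408,-332)): print(n,fit([s],n,x,y,5),fit([t],n,x,y,5))
print(env.state()["ee_pos"])
E
```

```text
(np.float32(21.857967), np.float64(491.0), np.float64(315.0)) (array([490.8, 314.6]), np.float64(0.18), 1)
(np.float32(15.067595), np.float64(490.0), np.float64(316.0)) (array([492.1, 314.9]), np.float64(0.136), 1)
stepped_shaft (array([ 558. , -316.8]), np.float64(0.05), 1) (array([ 558.7, -317.5]), np.float64(0.076), 1)
taper_spindle (array([ 482.3, -323.1]), np.float64(0.107), 1) (array([ 484.3, -323.9]), np.float64(0.082), 1)
hollow_spindle (array([ 407.9, -332.7]), np.float64(0.076), 1) (array([ 409.1, -333.4]), np.float64(0.049), 1)
[455.01776156  80.94273204 204.8942767 ]
```

View pics/g5.png

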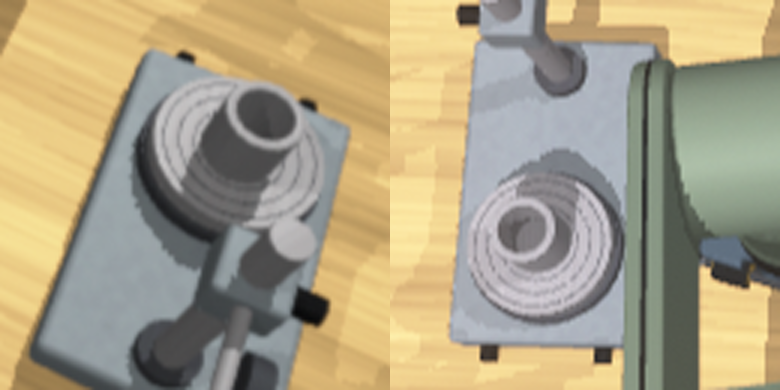

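The sleeve stands centred on the turntable, within about 2 mm, and the shafts are still on the mat. Next I return the hollow spindle.

apply_moves(delta_pos=[[-0.099,-0.86,0],[-0.099,-0.86,0],[-0.099,-0.86,0],[-0.099,-0.86,0],[-0.099,-0.86,0]], rot=[[0,0,0],[0,0,0],[0,0,0],[0,0,0],[0,0,0]], hand=[0.65,0.65,0.65,0.65,0.65])

```text
time_s: 35.73
ee_pos: [443.1, -23.3, 205.1]
ee_rot: [-180.0, -0.0, -15.1]
force: [-0.1, 0.3, -1.0]
gripper_width: 59.0
gripper_force: 0.0
```

apply_moves(delta_pos=[[-0.099,-0.86,0],[-0.099,-0.86,0],[-0.099,-0.86,0],[-0.099,-0.86,0],[-0.099,-0.86,0]], rot=[[0,0,0],[0,0,0],[0,0,0],[0,0,0],[0,0,0]], hand=[0.65,0.65,0.65,0.65,0.65])

```text
time_s: 36.15
ee_pos: [431.5, -125.6, 204.9]
ee_rot: [-179.9, 0.0, -15.0]
force: [-0.5, 0.1, 0.4]
gripper_width: 59.3
gripper_force: 0.0
```

apply_moves(delta_pos=[[-0.098,-0.86,0],[-0.098,-0.86,0],[-0.098,-0.86,0],[-0.098,-0.86,0],[-0.098,-0.86,0]], rot=[[0,0,0],[0,0,0],[0,0,0],[0,0,0],[0,0,0]], hand=[0.65,0.65,0.65,0.65,0.65])

```text
time_s: 36.57
ee_pos: [419.9, -228.2, 204.8]
ee_rot: [-179.9, 0.0, -14.9]
force: [0.8, 0.2, -0.1]
gripper_width: 59.3
gripper_force: 0.0
```

apply_moves(delta_pos=[[-0.098,-0.86,-0.06],[-0.098,-0.86,-0.06],[-0.098,-0.86,-0.06],[-0.098,-0.86,-0.06],[-0.098,-0.86,-0.06],[-0.098,-0.86,-0.06],[-0.098,-0.86,-0.06]], rot=[[0,0,0],[0,0,0],[0,0,0],[0,0,0],[0,0,0],[0,0,0],[0,0,0]], hand=[0.65,0.65,0.65,0.65,0.65,0.65,0.65])

```text
time_s: 37.15
ee_pos: [408.2, -330.3, 197.9]
ee_rot: [-180.0, 0.0, -14.8]
force: [-0.0, 0.3, 0.1]
gripper_width: 59.2
gripper_force: 0.0
```

apply_moves(delta_pos=[[0,0,-0.25],[0,0,-0.5],[0,0,-0.7],[0,0,-0.88],[0,0,-0.99],[0,0,-0.99],[0,0,-0.99]], rot=[[0,0,0],[0,0,0],[0,0,0],[0,0,0],[0,0,0],[0,0,0],[0,0,0]], hand=[0.65,0.65,0.65,0.65,0.65,0.65,0.65])

```text
time_s: 37.73
ee_pos: [407.9, -331.2, 79.0]
ee_rot: [-180.0, 0.0, -14.9]
force: [0.4, -1.1, -0.4]
gripper_width: 59.2
gripper_force: 0.0
```

apply_moves(delta_pos=[[0,0,0],[0,0,0],[0,0,0],[0,0,0],[0,0,0],[0,0,0],[0,0,0],[0,0,0]], rot=[[0,0,0],[0,0,0],[0,0,0],[0,0,0],[0,0,0],[0,0,0],[0,0,0],[0,0,0]], hand=[0.55,0.45,0.35,0.27,0.27,0.27,0.27,0.27])

```text
time_s: 38.4
ee_pos: [408.2, -332.6, 79.8]
ee_rot: [180.0, -0.1, -14.9]
force: [-0.3, 0.4, 5.5]
gripper_width: 33.6
gripper_force: 40.0
```

apply_moves(delta_pos=[[0,0,0.04],[0,0,0.12],[0,0,0.26],[0,0,0.42],[0,0,0.58],[0,0,0.74],[0,0,0.86],[0,0,0.92],[0,0,0.92]], rot=[[0,0,0],[0,0,0],[0,0,0],[0,0,0],[0,0,0],[0,0,0],[0,0,0],[0,0,0],[0,0,0]], hand=[0.27,0.27,0.27,0.27,0.27,0.27,0.27,0.27,0.27])

```text
time_s: 39.15
ee_pos: [408.1, -332.9, 190.9]
ee_rot: [179.9, -0.1, -14.9]
force: [-0.5, -0.5, -4.7]
gripper_width: 33.6
gripper_force: 40.0
```

apply_moves(delta_pos=[[0.02,0.05,0],[0.055,0.13,0],[0.1,0.24,0],[0.15,0.36,0],[0.2,0.48,0],[0.25,0.6,0],[0.3,0.72,0],[0.34,0.82,0],[0.375,0.9,0]], rot=[[0,0,0],[0,0,0],[0,0,0],[0,0,0],[0,0,0],[0,0,0],[0,0,0],[0,0,0],[0,0,0]], hand=[0.27,0.27,0.27,0.27,0.27,0.27,0.27,0.27,0.27])

```text
time_s: 39.9
ee_pos: [452.4, -222.0, 188.1]
ee_rot: [-179.9, 0.2, -14.9]
force: [-1.5, -0.4, -5.2]
gripper_width: 33.3
gripper_force: 40.0
```

apply_moves(delta_pos=[[0.05,0.12,0],[0.1,0.24,0],[0.145,0.35,0],[0.195,0.47,0],[0.24,0.58,0],[0.285,0.68,0],[0.33,0.79,0],[0.375,0.9,0]], rot=[[0,0,0],[0,0,0],[0,0,0],[0,0,0],[0,0,0],[0,0,0],[0,0,0],[0,0,0]], hand=[0.27,0.27,0.27,0.27,0.27,0.27,0.27,0.27])

```text
time_s: 40.57
ee_pos: [497.3, -115.0, 188.4]
ee_rot: [-180.0, 0.1, -14.9]
force: [0.2, 0.1, -5.1]
gripper_width: 33.6
gripper_force: 40.0
```

apply_moves(delta_pos=[[0.05,0.12,0],[0.1,0.24,0],[0.145,0.35,0],[0.195,0.47,0],[0.24,0.58,0],[0.285,0.68,0],[0.33,0.79,0],[0.36,0.87,0],[0.375,0.9,0],[0.375,0.9,0]], rot=[[0,0,0],[0,0,0],[0,0,0],[0,0,0],[0,0,0],[0,0,0],[0,0,0],[0,0,0],[0,0,0],[0,0,0]], hand=[0.27,0.27,0.27,0.27,0.27,0.27,0.27,0.27,0.27,0.27])

```text
time_s: 41.4
ee_pos: [542.8, -7.5, 189.0]
ee_rot: [180.0, 0.0, -14.9]
force: [0.7, 0.1, -5.1]
gripper_width: 33.7
gripper_force: 40.0
```

apply_moves(delta_pos=[[0,0,-0.1],[0,0,-0.24],[0,0,-0.4],[0,0,-0.56],[0,0,-0.7],[0,0,-0.78],[0,0,-0.82],[0,0,-0.84],[0,0,-0.85],[0,0,-0.85]], rot=[[0,0,0],[0,0,0],[0,0,0],[0,0,0],[0,0,0],[0,0,0],[0,0,0],[0,0,0],[0,0,0],[0,0,0]], hand=[0.27,0.27,0.27,0.27,0.27,0.27,0.27,0.27,0.27,0.27])

```text
time_s: 42.23
ee_pos: [543.3, -8.5, 88.0]
ee_rot: [-180.0, -0.1, -14.9]
force: [0.7, 0.3, -5.0]
gripper_width: 33.9
gripper_force: 40.0
```

apply_moves(delta_pos=[[0,0,-0.004],[0,0,-0.008],[0,0,-0.01],[0,0,-0.01]], rot=[[0,0,0],[0,0,0],[0,0,0],[0,0,0]], hand=[0.27,0.27,0.27,0.27])

```text
time_s: 42.57
ee_pos: [543.1, -8.4, 86.9]
ee_rot: [-180.0, -0.1, -14.9]
force: [-1.3, 0.1, -1.6]
gripper_width: 33.5
gripper_force: 40.0
```

apply_moves(delta_pos=[[0,0,0],[0,0,0],[0,0,0],[0,0,0.1],[0,0,0.3],[0,0,0.6],[0,0,1],[0,0,1],[0,0,1]], rot=[[0,0,0],[0,0,0],[0,0,0],[0,0,0],[0,0,0],[0,0,0],[0,0,0],[0,0,0],[0,0,0]], hand=[0.4,0.5,0.6,0.6,0.6,0.6,0.6,0.6,0.6])

```text
time_s: 43.32
ee_pos: [545.0, -8.5, 210.1]
ee_rot: [-179.9, -0.5, -14.9]
force: [0.4, -0.3, -0.5]
gripper_width: 54.7
gripper_force: 0.0
```

apply_moves(delta_pos=[[-0.166,-0.868,0],[-0.166,-0.868,0],[-0.166,-0.868,0],[-0.166,-0.868,0],[-0.166,-0.868,0]], rot=[[0,0,0],[0,0,0],[0,0,0],[0,0,0],[0,0,0]], hand=[0.6,0.6,0.6,0.6,0.6])

```text
time_s: 43.73
ee_pos: [521.8, -113.2, 204.7]
ee_rot: [-180.0, 0.2, -15.1]
force: [0.1, 0.5, 0.4]
gripper_width: 54.4
gripper_force: 0.0
```

apply_moves(delta_pos=[[-0.166,-0.868,0],[-0.166,-0.868,0],[-0.166,-0.868,0],[-0.166,-0.868,0],[-0.166,-0.868,0]], rot=[[0,0,0],[0,0,0],[0,0,0],[0,0,0],[0,0,0]], hand=[0.6,0.6,0.6,0.6,0.6])

```text
time_s: 44.15
ee_pos: [502.7, -216.3, 205.2]
ee_rot: [-179.9, 0.1, -15.0]
force: [-0.1, -0.8, -1.3]
gripper_width: 54.9
gripper_force: 0.0
```

apply_moves(delta_pos=[[-0.166,-0.868,0],[-0.166,-0.868,0],[-0.166,-0.868,0],[-0.166,-0.868,0],[-0.166,-0.868,0],[-0.166,-0.868,0],[-0.166,-0.868,0]], rot=[[0,0,0],[0,0,0],[0,0,0],[0,0,0],[0,0,0],[0,0,0],[0,0,0]], hand=[0.6,0.6,0.6,0.6,0.6,0.6,0.6])

```text
time_s: 44.73
ee_pos: [483.4, -318.8, 206.0]
ee_rot: [-180.0, 0.0, -14.8]
force: [-0.3, 0.1, -1.0]
gripper_width: 55.1
gripper_force: 0.0
```

apply_moves(delta_pos=[[0,0,-0.25],[0,0,-0.5],[0,0,-0.7],[0,0,-0.88],[0,0,-1],[0,0,-1],[0,0,-1]], rot=[[0,0,0],[0,0,0],[0,0,0],[0,0,0],[0,0,0],[0,0,0],[0,0,0]], hand=[0.6,0.6,0.6,0.6,0.6,0.6,0.6])

```text
time_s: 45.32
ee_pos: [483.1, -319.5, 85.9]
ee_rot: [-180.0, 0.1, -14.8]
force: [0.6, -0.6, 0.6]
gripper_width: 54.6
gripper_force: 0.0
```

```bash
python3 - <<'E'
from h import *
s=viewer.grab_frame("scene")
print(fit([s],"hollow_spindle",543,-8,12),fit([s],"taper_spindle",483,-321,5),env.state()["ee_pos"])
E
```

```text
(array([542.4,  -9.3]), np.float64(0.051), 1) (array([ 484.9, -321. ]), np.float64(0.296), 1) [ 484.04557876 -320.97607294   87.75521408]
```

apply_moves(delta_pos=[[0,0,0],[0,0,0],[0,0,0],[0,0,0],[0,0,0],[0,0,0],[0,0,0],[0,0,0]], rot=[[0,0,0],[0,0,0],[0,0,0],[0,0,0],[0,0,0],[0,0,0],[0,0,0],[0,0,0]], hand=[0.5,0.4,0.3,0.2,0.15,0.15,0.15,0.15])

```text
time_s: 46.13
ee_pos: [482.9, -321.1, 86.3]
ee_rot: [180.0, -0.0, -14.9]
force: [-0.6, -0.9, 1.3]
gripper_width: 23.0
gripper_force: 40.0
```

apply_moves(delta_pos=[[0,0,0.04],[0,0,0.12],[0,0,0.26],[0,0,0.42],[0,0,0.58],[0,0,0.74],[0,0,0.86],[0,0,0.92],[0,0,0.92]], rot=[[0,0,0],[0,0,0],[0,0,0],[0,0,0],[0,0,0],[0,0,0],[0,0,0],[0,0,0],[0,0,0]], hand=[0.15,0.15,0.15,0.15,0.15,0.15,0.15,0.15,0.15])

```text
time_s: 46.88
ee_pos: [483.6, -321.2, 198.4]
ee_rot: [179.9, -0.2, -14.9]
force: [-0.3, -0.3, -4.5]
gripper_width: 22.6
gripper_force: 40.0
```

apply_moves(delta_pos=[[0.02,0.05,0],[0.055,0.14,0],[0.1,0.26,0],[0.15,0.39,0],[0.2,0.52,0],[0.25,0.65,0],[0.3,0.78,0],[0.345,0.89,0],[0.387,0.995,0]], rot=[[0,0,0],[0,0,0],[0,0,0],[0,0,0],[0,0,0],[0,0,0],[0,0,0],[0,0,0],[0,0,0]], hand=[0.15,0.15,0.15,0.15,0.15,0.15,0.15,0.15,0.15])

```text
time_s: 47.63
ee_pos: [529.1, -199.1, 195.2]
ee_rot: [-179.9, 0.2, -14.9]
force: [0.1, -1.0, -5.5]
gripper_width: 23.1
gripper_force: 40.0
```

apply_moves(delta_pos=[[0.05,0.125,0],[0.1,0.25,0],[0.145,0.375,0],[0.195,0.5,0],[0.245,0.625,0],[0.29,0.75,0],[0.34,0.875,0],[0.387,0.995,0]], rot=[[0,0,0],[0,0,0],[0,0,0],[0,0,0],[0,0,0],[0,0,0],[0,0,0],[0,0,0]], hand=[0.15,0.15,0.15,0.15,0.15,0.15,0.15,0.15])

```text
time_s: 48.3
ee_pos: [575.5, -80.2, 195.5]
ee_rot: [-180.0, 0.1, -14.9]
force: [0.1, 0.8, -4.0]
gripper_width: 22.5
gripper_force: 40.0
```

apply_moves(delta_pos=[[0.05,0.125,0],[0.1,0.25,0],[0.145,0.375,0],[0.195,0.5,0],[0.245,0.625,0],[0.29,0.75,0],[0.34,0.875,0],[0.375,0.965,0],[0.387,0.995,0],[0.387,0.995,0]], rot=[[0,0,0],[0,0,0],[0,0,0],[0,0,0],[0,0,0],[0,0,0],[0,0,0],[0,0,0],[0,0,0],[0,0,0]], hand=[0.15,0.15,0.15,0.15,0.15,0.15,0.15,0.15,0.15,0.15])

```text
time_s: 49.13
ee_pos: [622.5, 38.4, 196.2]
ee_rot: [180.0, 0.0, -14.9]
force: [0.3, -0.4, -4.7]
gripper_width: 22.8
gripper_force: 40.0
```

apply_moves(delta_pos=[[0,0,-0.1],[0,0,-0.24],[0,0,-0.4],[0,0,-0.56],[0,0,-0.7],[0,0,-0.78],[0,0,-0.82],[0,0,-0.84],[0,0,-0.845],[0,0,-0.845]], rot=[[0,0,0],[0,0,0],[0,0,0],[0,0,0],[0,0,0],[0,0,0],[0,0,0],[0,0,0],[0,0,0],[0,0,0]], hand=[0.15,0.15,0.15,0.15,0.15,0.15,0.15,0.15,0.15,0.15])

```text
time_s: 49.97
ee_pos: [622.9, 37.2, 96.1]
ee_rot: [-180.0, -0.1, -14.9]
force: [-0.4, -0.5, -4.2]
gripper_width: 22.7
gripper_force: 40.0
```

apply_moves(delta_pos=[[0,0,-0.004],[0,0,-0.008],[0,0,-0.011],[0,0,-0.011]], rot=[[0,0,0],[0,0,0],[0,0,0],[0,0,0]], hand=[0.15,0.15,0.15,0.15])

```text
time_s: 50.3
ee_pos: [622.3, 37.4, 94.1]
ee_rot: [-180.0, -0.0, -14.9]
force: [-0.7, 0.2, -5.0]
gripper_width: 22.6
gripper_force: 40.0
```

apply_moves(delta_pos=[[0,0,-0.003],[0,0,-0.006],[0,0,-0.008],[0,0,-0.008]], rot=[[0,0,0],[0,0,0],[0,0,0],[0,0,0]], hand=[0.15,0.15,0.15,0.15])

```text
time_s: 50.63
ee_pos: [622.4, 37.3, 93.4]
ee_rot: [-180.0, -0.0, -14.9]
force: [-1.4, 0.2, -1.3]
gripper_width: 23.0
gripper_force: 40.0
```

apply_moves(delta_pos=[[0,0,0],[0,0,0],[0,0,0],[0,0,0.1],[0,0,0.3],[0,0,0.6],[0,0,1],[0,0,1],[0,0,1]], rot=[[0,0,0],[0,0,0],[0,0,0],[0,0,0],[0,0,0],[0,0,0],[0,0,0],[0,0,0],[0,0,0]], hand=[0.3,0.45,0.6,0.6,0.6,0.6,0.6,0.6,0.6])

```text
time_s: 51.38
ee_pos: [624.5, 37.4, 217.3]
ee_rot: [-179.8, -0.5, -14.9]
force: [0.3, 0.3, -0.5]
gripper_width: 54.6
gripper_force: 0.0
```

apply_moves(delta_pos=[[-0.178,-0.983,0],[-0.178,-0.983,0],[-0.178,-0.983,0],[-0.178,-0.983,0],[-0.178,-0.983,0]], rot=[[0,0,0],[0,0,0],[0,0,0],[0,0,0],[0,0,0]], hand=[0.6,0.6,0.6,0.6,0.6])

```text
time_s: 51.8
ee_pos: [599.8, -82.2, 211.3]
ee_rot: [180.0, 0.2, -15.1]
force: [0.6, 0.6, -0.2]
gripper_width: 55.0
gripper_force: 0.0
```

apply_moves(delta_pos=[[-0.178,-0.983,0],[-0.178,-0.983,0],[-0.178,-0.983,0],[-0.178,-0.983,0],[-0.178,-0.983,0]], rot=[[0,0,0],[0,0,0],[0,0,0],[0,0,0],[0,0,0]], hand=[0.6,0.6,0.6,0.6,0.6])

```text
time_s: 52.22
ee_pos: [579.2, -198.8, 211.7]
ee_rot: [-179.9, 0.1, -15.1]
force: [0.4, 0.1, -0.5]
gripper_width: 54.8
gripper_force: 0.0
```

apply_moves(delta_pos=[[-0.178,-0.983,0],[-0.178,-0.983,0],[-0.178,-0.983,0],[-0.178,-0.983,0],[-0.178,-0.983,0],[-0.178,-0.983,0],[-0.178,-0.983,0]], rot=[[0,0,0],[0,0,0],[0,0,0],[0,0,0],[0,0,0],[0,0,0],[0,0,0]], hand=[0.6,0.6,0.6,0.6,0.6,0.6,0.6])

```text
time_s: 52.8
ee_pos: [558.9, -314.2, 212.6]
ee_rot: [-179.9, 0.0, -14.8]
force: [-0.4, 0.0, -0.1]
gripper_width: 54.4
gripper_force: 0.0
```

apply_moves(delta_pos=[[0,0,-0.25],[0,0,-0.5],[0,0,-0.7],[0,0,-0.88],[0,0,-0.995],[0,0,-0.995],[0,0,-0.995]], rot=[[0,0,0],[0,0,0],[0,0,0],[0,0,0],[0,0,0],[0,0,0],[0,0,0]], hand=[0.6,0.6,0.6,0.6,0.6,0.6,0.6])

```text
time_s: 53.38
ee_pos: [558.5, -314.9, 93.2]
ee_rot: [-180.0, 0.1, -14.8]
force: [0.0, -0.3, 0.6]
gripper_width: 54.5
gripper_force: 0.0
```

apply_moves(delta_pos=[[0,0,0],[0,0,0],[0,0,0],[0,0,0],[0,0,0],[0,0,0],[0,0,0],[0,0,0]], rot=[[0,0,0],[0,0,0],[0,0,0],[0,0,0],[0,0,0],[0,0,0],[0,0,0],[0,0,0]], hand=[0.5,0.4,0.3,0.2,0.2,0.2,0.2,0.2])

```text
time_s: 54.05
ee_pos: [558.6, -316.6, 94.3]
ee_rot: [180.0, -0.1, -14.9]
force: [0.5, 1.6, 5.5]
gripper_width: 26.5
gripper_force: 40.0
```

apply_moves(delta_pos=[[0,0,0.04],[0,0,0.12],[0,0,0.25],[0,0,0.37],[0,0,0.46],[0,0,0.5],[0,0,0.5]], rot=[[0,0,0],[0,0,0],[0,0,0],[0,0,0],[0,0,0],[0,0,0],[0,0,0]], hand=[0.2,0.2,0.2,0.2,0.2,0.2,0.2])

```text
time_s: 54.63
ee_pos: [558.5, -316.9, 154.5]
ee_rot: [180.0, -0.1, -14.9]
force: [0.3, -0.1, -4.7]
gripper_width: 26.7
gripper_force: 40.0
```

apply_moves(delta_pos=[[0.005,0.04,0],[0.015,0.12,0],[0.03,0.24,0],[0.045,0.36,0],[0.06,0.48,0],[0.075,0.6,0],[0.09,0.72,0],[0.105,0.84,0],[0.125,0.96,0]], rot=[[0,0,0],[0,0,0],[0,0,0],[0,0,0],[0,0,0],[0,0,0],[0,0,0],[0,0,0],[0,0,0]], hand=[0.2,0.2,0.2,0.2,0.2,0.2,0.2,0.2,0.2])

```text
time_s: 55.38
ee_pos: [573.2, -199.6, 153.6]
ee_rot: [180.0, -0.0, -14.9]
force: [-0.4, 0.7, -6.4]
gripper_width: 26.8
gripper_force: 40.0
```

apply_moves(delta_pos=[[0.015,0.12,0],[0.03,0.24,0],[0.045,0.36,0],[0.06,0.48,0],[0.075,0.6,0],[0.09,0.72,0],[0.105,0.84,0],[0.12,0.92,0],[0.125,0.95,0],[0.125,0.95,0]], rot=[[0,0,0],[0,0,0],[0,0,0],[0,0,0],[0,0,0],[0,0,0],[0,0,0],[0,0,0],[0,0,0],[0,0,0]], hand=[0.2,0.2,0.2,0.2,0.2,0.2,0.2,0.2,0.2,0.2])

```text
time_s: 56.22
ee_pos: [588.4, -86.4, 153.5]
ee_rot: [180.0, -0.0, -14.9]
force: [0.1, -0.1, -5.4]
gripper_width: 26.6
gripper_force: 40.0
```

apply_moves(delta_pos=[[0,0,-0.08],[0,0,-0.18],[0,0,-0.28],[0,0,-0.36],[0,0,-0.4],[0,0,-0.42],[0,0,-0.425],[0,0,-0.425]], rot=[[0,0,0],[0,0,0],[0,0,0],[0,0,0],[0,0,0],[0,0,0],[0,0,0],[0,0,0]], hand=[0.2,0.2,0.2,0.2,0.2,0.2,0.2,0.2])

```text
time_s: 56.88
ee_pos: [588.5, -87.6, 102.7]
ee_rot: [180.0, -0.0, -15.0]
force: [0.6, -0.2, -4.8]
gripper_width: 26.5
gripper_force: 40.0
```

apply_moves(delta_pos=[[0,0,-0.004],[0,0,-0.008],[0,0,-0.012],[0,0,-0.012]], rot=[[0,0,0],[0,0,0],[0,0,0],[0,0,0]], hand=[0.2,0.2,0.2,0.2])

```text
time_s: 57.22
ee_pos: [588.4, -87.4, 101.4]
ee_rot: [180.0, -0.0, -14.9]
force: [0.7, 0.2, -4.8]
gripper_width: 27.0
gripper_force: 40.0
```

apply_moves(delta_pos=[[0,0,-0.004],[0,0,-0.007],[0,0,-0.01],[0,0,-0.01]], rot=[[0,0,0],[0,0,0],[0,0,0],[0,0,0]], hand=[0.2,0.2,0.2,0.2])

```text
time_s: 57.55
ee_pos: [588.6, -87.4, 101.4]
ee_rot: [-180.0, -0.1, -14.9]
force: [-1.4, 0.4, 5.4]
gripper_width: 26.5
gripper_force: 40.0
```

Contact. Release, withdraw upward and clear to the right.

apply_moves(delta_pos=[[0,0,0],[0,0,0],[0,0,0],[0,0,0.1],[0,0,0.3],[0,0,0.6],[0,0,1],[0,0,1],[0,0,1]], rot=[[0,0,0],[0,0,0],[0,0,0],[0,0,0],[0,0,0],[0,0,0],[0,0,0],[0,0,0],[0,0,0]], hand=[0.35,0.45,0.6,0.6,0.6,0.6,0.6,0.6,0.6])

```text
time_s: 58.3
ee_pos: [590.3, -87.7, 223.6]
ee_rot: [-180.0, -0.5, -14.9]
force: [-0.0, -0.1, -0.4]
gripper_width: 55.0
gripper_force: 0.0
```

apply_moves(delta_pos=[[-0.8,-0.98,0],[-0.8,-0.98,0],[-0.8,-0.98,0],[-0.8,-0.98,0],[-0.8,-0.98,0]], rot=[[0,0,0],[0,0,0],[0,0,0],[0,0,0],[0,0,0]], hand=[0.6,0.6,0.6,0.6,0.6])

```text
time_s: 58.72
ee_pos: [488.2, -207.8, 218.1]
ee_rot: [179.9, 0.3, -15.2]
force: [-0.3, -0.4, 0.3]
gripper_width: 55.0
gripper_force: 0.0
```

apply_moves(delta_pos=[[-0.5,-0.98,0],[-0.5,-0.98,0],[-0.5,-0.98,0],[-0.5,-0.98,0],[-0.5,-0.98,0],[-0.5,-0.98,0],[-0.5,-0.98,0],[-0.5,-0.98,0]], rot=[[0,0,0],[0,0,0],[0,0,0],[0,0,0],[0,0,0],[0,0,0],[0,0,0],[0,0,0]], hand=[0.6,0.6,0.6,0.6,0.6,0.6,0.6,0.6])

```text
time_s: 59.38
ee_pos: [433.0, -321.0, 219.5]
ee_rot: [-180.0, 0.0, -14.8]
force: [0.4, 0.2, 0.2]
gripper_width: 54.4
gripper_force: 0.0
```

```bash
python3 - <<'E'
from gfit import *
s=viewer.grab_frame("scene");t=viewer.grab_frame("top")
for p in(t,s): print(fit([p],"sleeve",491,315,70,40))
for n,x,y in(("stepped_shaft",588,-87),("taper_spindle",622,36),("hollow_spindle",543,-8),("low_ring",526,-70),("flanged_cap",559,52)): print(n,fit([t],n,x,y,12),fit([s],n,x,y,12))
print(fit([s],"long_tube",390,51,0))
cv2.imwrite("pics/end.png",np.hstack([cv2.resize(p["pixels"][a:a+190,b:b+190,::-1],None,fx=2,fy=2,interpolation=cv2.INTER_CUBIC) for p,a,b in((s,120,150),(t,90,170))]))
E
```

```text
(array([491.8, 314.2]), np.float64(0.262), 1)
(array([490.7, 315.3]), np.float64(0.049), 1)
stepped_shaft (array([588.5, -88.4]), np.float64(0.066), 1) (array([586.2, -88.2]), np.float64(0.047), 1)
taper_spindle (array([623.8,  36.3]), np.float64(0.062), 1) (array([622.8,  35.9]), np.float64(0.081), 1)
hollow_spindle (array([543.3,  -8.8]), np.float64(0.053), 1) None
low_ring (array([526. , -70.4]), np.float64(0.244), 1) (array([525.1, -71.5]), np.float64(0.14), 1)
flanged_cap (array([561. ,  53.1]), np.float64(0.127), 1) (array([558.7,  52.9]), np.float64(0.08), 1)
(array([390.1,  50.8]), np.float64(0.053), 1)
```

View pics/end.png

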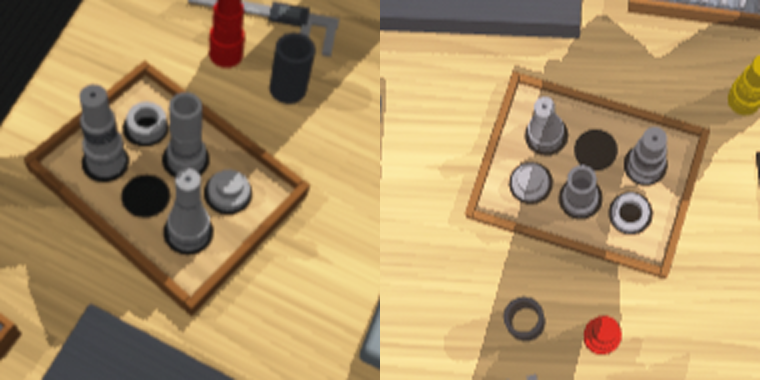

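All three shafts stand upright on their original discs, only the sleeve's place is empty, and nothing else has moved. Handing in.

```bash
python3 -c "
from workcell import env
print(env.job_done())"
```

```text
the job is handed in; nothing more can be done
None
```

The job is handed in: the sleeve stands upright within about 2 mm of the turntable's centre, all three shafts are back upright on their own discs, and the ring, cap and tube have not moved, by my own camera measurements (no verdict was returned).

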